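# Load the roller tray with bar stock, heavy below and light on top

## Task

Put the bar stock away in the walnut roller tray: lay the two heavy solid steel bars on the rollers, one in each trough, then rest the thicker, light hollow tube centrally in the groove on top between the two bars, and finally swing the keeper arm shut over it. Everything here is round and the rollers turn freely, so set each piece down softly and let it go without starting anything rolling: no roller may turn as much as a quarter turn. Let go of everything, and leave the other things on the bench where they are.

Things in the scene. Friction and masses are not known exactly. Their poses are not given: they have to be found in the camera images.
- tray: walnut roller tray, 236 x 180 mm, fixed to the worktop. Origin at worktop height under the middle of the roller bed; x along the rollers (away from the keeper's post), y across, z up. Floor top at 18 mm; side walls 35 mm high, inner faces at y = +-82; end walls 48 mm high, inner faces at x = +-88. Rollers lie in two pairs, one trough per pair; their axes are 36 mm above the worktop
- trough_left (a point): axis centre of a bar resting in the +y trough: tray (0, 32, 56) mm, axes as the tray's. Each roller is a 6 mm axle with two barrel wheels 20 mm thick at |x| = 24 to 60 mm, so between x = -24 and 24 mm fingers have room beside and below a bar
- trough_right (a point): axis centre of a bar resting in the -y trough: tray (0, -32, 56) mm, axes as the tray's. With a bar in each trough the clear gap between them is 36 mm, so open the fingers only some 10 mm a side to let go there
- top_groove (a point): where the axis centre of the tube lies when it rests in the groove on top of the two bars: tray frame (0, 0, 80) mm; axes as the tray's. The bars' tops are then 70 mm above the worktop and the tube's top 106 mm
- bar_a: solid steel round bar with rounded ends, 28 mm thick, 150 mm long, 0.55 to 0.9 kg, lying on the 3 mm green mat, free to roll. Origin at its centre on its axis (17 mm above the worktop at the start), x along the bar, at first within 15 degrees of world x
- bar_b: the second solid steel bar, alike with bar_a in every way (28 mm thick, 150 mm long, origin at its centre, x along it)
- tube: light hollow aluminium storage tube with domed ends and a thin dark seam ring, 52 mm thick, 170 mm long, 0.09 to 0.18 kg, lying on the mat, free to roll. Origin at its centre on its axis (29 mm above the worktop at the start), x along the tube. Which of the three places on the mat it has changes
- keeper (a joint): flat steel arm swinging level on a post at the tray's -x end (vertical axis at tray x = -118 mm, y = 0). 0 rad = closed, along +x over the tray's middle line, at its stop; grows opening towards the tray's +y; starts at 1.2 to 1.7. Stays where left (under 1 N at the knob). Arm 14 mm wide, 160 mm long, from 115 to 125 mm above the worktop: passes 9 mm over a seated tube
- keeper_knob (a point): top of the black round knob (18 mm thick, rising 36 mm above the arm) that stands upright on the keeper arm, 140 mm from the pivot; its top is 161 mm above the worktop
- roller0 (a joint): turn of the roller at tray y = -45 mm about its own axis, 0 at the start; it turns almost without friction
- roller1 (a joint): turn of the roller at tray y = -19 mm about its own axis, 0 at the start; it turns almost without friction
- roller2 (a joint): turn of the roller at tray y = 19 mm about its own axis, 0 at the start; it turns almost without friction
- roller3 (a joint): turn of the roller at tray y = 45 mm about its own axis, 0 at the start; it turns almost without friction
- loupe: bystander, to be left alone: steel eye loupe, a round cone-footed cylinder 34 mm thick and 30 mm high, origin under its centre
- holder: bystander, to be left alone: black plastic movement holder, 45 x 75 mm, 24 mm high, origin under its centre
- dome: bystander, to be left alone: round glass dome with a small glass knob, 94 mm across and 84 mm high, origin under its centre
- driver_a: bystander, to be left alone: chrome screwdriver, 150 mm long, lying along x at the right of the mat
- driver_b: bystander, to be left alone: chrome screwdriver, 130 mm long, lying beyond the mat
- pins: bystander, to be left alone: small aluminium pin tray with four compartments, 70 x 70 mm, 22 mm high, origin under its centre
Mind the look-alikes: they are no part of the job. Leave any pink, red or yellow look-alike of the bar_b alone.

How it is judged (in metres and radians):
On the way, in this order (a step that is already met when the one before it is completed fails the run):
1. one steel bar rests, released and still, in one trough (((x of bar_a in the frame of tray between -0.016 and 0.016 m and y of bar_a in the frame of tray between 0.027 and 0.037 m and z of bar_a in the frame of tray between 0.0522 and 0.0602 m and angle between the x axis of bar_a and the x axis of tray, either way round below 0.08 rad and linear speed of bar_a below 0.03 m/s and angular speed of bar_a below 0.5 rad/s and contact force between bar_a and the fingers below 0.1 N and contact force between bar_a and tray above 1 N) or (x of bar_a in the frame of tray between -0.016 and 0.016 m and y of bar_a in the frame of tray between -0.037 and -0.027 m and z of bar_a in the frame of tray between 0.0522 and 0.0602 m and angle between the x axis of bar_a and the x axis of tray, either way round below 0.08 rad and linear speed of bar_a below 0.03 m/s and angular speed of bar_a below 0.5 rad/s and contact force between bar_a and the fingers below 0.1 N and contact force between bar_a and tray above 1 N) or (x of bar_b in the frame of tray between -0.016 and 0.016 m and y of bar_b in the frame of tray between 0.027 and 0.037 m and z of bar_b in the frame of tray between 0.0522 and 0.0602 m and angle between the x axis of bar_b and the x axis of tray, either way round below 0.08 rad and linear speed of bar_b below 0.03 m/s and angular speed of bar_b below 0.5 rad/s and contact force between bar_b and the fingers below 0.1 N and contact force between bar_b and tray above 1 N) or (x of bar_b in the frame of tray between -0.016 and 0.016 m and y of bar_b in the frame of tray between -0.037 and -0.027 m and z of bar_b in the frame of tray between 0.0522 and 0.0602 m and angle between the x axis of bar_b and the x axis of tray, either way round below 0.08 rad and linear speed of bar_b below 0.03 m/s and angular speed of bar_b below 0.5 rad/s and contact force between bar_b and the fingers below 0.1 N and contact force between bar_b and tray above 1 N))), for 0.2 s.
2. both steel bars rest, released and still, one in each trough ((((x of bar_a in the frame of tray between -0.016 and 0.016 m and y of bar_a in the frame of tray between 0.027 and 0.037 m and z of bar_a in the frame of tray between 0.0522 and 0.0602 m and angle between the x axis of bar_a and the x axis of tray, either way round below 0.08 rad and linear speed of bar_a below 0.03 m/s and angular speed of bar_a below 0.5 rad/s and contact force between bar_a and the fingers below 0.1 N and contact force between bar_a and tray above 1 N) and (x of bar_b in the frame of tray between -0.016 and 0.016 m and y of bar_b in the frame of tray between -0.037 and -0.027 m and z of bar_b in the frame of tray between 0.0522 and 0.0602 m and angle between the x axis of bar_b and the x axis of tray, either way round below 0.08 rad and linear speed of bar_b below 0.03 m/s and angular speed of bar_b below 0.5 rad/s and contact force between bar_b and the fingers below 0.1 N and contact force between bar_b and tray above 1 N)) or ((x of bar_a in the frame of tray between -0.016 and 0.016 m and y of bar_a in the frame of tray between -0.037 and -0.027 m and z of bar_a in the frame of tray between 0.0522 and 0.0602 m and angle between the x axis of bar_a and the x axis of tray, either way round below 0.08 rad and linear speed of bar_a below 0.03 m/s and angular speed of bar_a below 0.5 rad/s and contact force between bar_a and the fingers below 0.1 N and contact force between bar_a and tray above 1 N) and (x of bar_b in the frame of tray between -0.016 and 0.016 m and y of bar_b in the frame of tray between 0.027 and 0.037 m and z of bar_b in the frame of tray between 0.0522 and 0.0602 m and angle between the x axis of bar_b and the x axis of tray, either way round below 0.08 rad and linear speed of bar_b below 0.03 m/s and angular speed of bar_b below 0.5 rad/s and contact force between bar_b and the fingers below 0.1 N and contact force between bar_b and tray above 1 N)))), for 0.2 s.
3. the tube rests, released and still, on both bars ((((x of bar_a in the frame of tray between -0.016 and 0.016 m and y of bar_a in the frame of tray between 0.027 and 0.037 m and z of bar_a in the frame of tray between 0.0522 and 0.0602 m and angle between the x axis of bar_a and the x axis of tray, either way round below 0.08 rad and linear speed of bar_a below 0.03 m/s and angular speed of bar_a below 0.5 rad/s and contact force between bar_a and the fingers below 0.1 N and contact force between bar_a and tray above 1 N) and (x of bar_b in the frame of tray between -0.016 and 0.016 m and y of bar_b in the frame of tray between -0.037 and -0.027 m and z of bar_b in the frame of tray between 0.0522 and 0.0602 m and angle between the x axis of bar_b and the x axis of tray, either way round below 0.08 rad and linear speed of bar_b below 0.03 m/s and angular speed of bar_b below 0.5 rad/s and contact force between bar_b and the fingers below 0.1 N and contact force between bar_b and tray above 1 N)) or ((x of bar_a in the frame of tray between -0.016 and 0.016 m and y of bar_a in the frame of tray between -0.037 and -0.027 m and z of bar_a in the frame of tray between 0.0522 and 0.0602 m and angle between the x axis of bar_a and the x axis of tray, either way round below 0.08 rad and linear speed of bar_a below 0.03 m/s and angular speed of bar_a below 0.5 rad/s and contact force between bar_a and the fingers below 0.1 N and contact force between bar_a and tray above 1 N) and (x of bar_b in the frame of tray between -0.016 and 0.016 m and y of bar_b in the frame of tray between 0.027 and 0.037 m and z of bar_b in the frame of tray between 0.0522 and 0.0602 m and angle between the x axis of bar_b and the x axis of tray, either way round below 0.08 rad and linear speed of bar_b below 0.03 m/s and angular speed of bar_b below 0.5 rad/s and contact force between bar_b and the fingers below 0.1 N and contact force between bar_b and tray above 1 N))) and x of tube in the frame of tray between -0.02 and 0.02 m and y of tube in the frame of tray between -0.006 and 0.006 m and z of tube in the frame of tray between 0.0752 and 0.0852 m and angle between the x axis of tube and the x axis of tray, either way round below 0.1 rad and linear speed of tube below 0.03 m/s and angular speed of tube below 0.5 rad/s and contact force between tube and the fingers below 0.1 N and contact force between tube and bar_a above 0.05 N and contact force between tube and bar_b above 0.05 N), for 0.2 s.
4. the keeper arm is swung shut over the tube (all of step 3 and value of joint keeper below 0.1 rad), for 0.2 s.
At the end, for the whole second after the job is handed in: Each bar still in its own trough (within 16 mm along, 5 across, 4 in height, 0.08 rad of parallel); tube still on both bars (20 mm along, 6 across, 5 in height, 0.1 rad); keeper within 0.1 rad of shut; all released, under 30 mm/s and 0.5 rad/s (all of step 4); the robot touches nothing.
It fails at once if a roller has turned a quarter turn (1.57 rad) or more, either way, from where it began (value of joint any of roller0, roller1, roller2, roller3 above 1.57 rad or value of joint any of roller0, roller1, roller2, roller3 below -1.57 rad).
It fails at once if a bar or the tube strikes the tray, or the tube strikes a bar, with more than 50 N (dropped or slammed) (contact force between any of bar_a, bar_b, tube and tray above 50 N or contact force between tube and bar_a above 50 N or contact force between tube and bar_b above 50 N).
It fails at once if a bystander (loupe, movement holder, dome, screwdrivers, pin tray) is moved by more than 30 mm (distance of any of loupe, holder, dome, driver_a, driver_b, pins from where it was at the start of the episode above 0.03 m).
It also fails if it takes over 72 s, if anything falls off the work surface, if the arm or the gripper's body presses on something with over 40 N, if the wrist force passes 120 N, or if a joint passes its speed limit or range.

## Robot

A 6-joint arm with a two-finger parallel gripper is mounted at the origin on the work surface. World frame = base frame: x ahead of the robot, y to its left, z up, the work surface at z = 0. Lengths are in m, angles in degrees, forces in N, time in s.
With the tool pointing down it reaches from about 0.375 to 0.9 m from the base axis. Payload 3.1 kg.
Tool frame: the origin (TCP) lies where the fingers leave the gripper's body, on its centre line; the fingertips stand 70 mm ahead of it and the grasp point (between the pads) lies 51 mm ahead of it; z points along the fingers, y is the line along which they close (so a half turn about z gives the same grasp; the last joint's range is limited). The gripper opens to 87 mm and grips with 3 to 60 N. Pads are 19 mm wide; open, the fingers measure 117 mm over their backs; the gripper's body (75 mm by 190 mm) begins 51 mm behind the grasp point.
Start: joints at [63.971, 30.224, 82.088, -0, 67.689, -10.227], TCP at [0.17, 0.601, 0.292] pointing down, gripper open.
Joint ranges: [-176.69, 176.69], [-43.24, 126.21], [12.49, 139.97], [-82, 262], [0, 151.66], [-163.58, 163.58]. Speed limits (degrees/s): [159.86, 159.86, 180, 180, 180, 180].

## Interface

Orientations are given as a 3x3 rotation matrix whose columns are the frame's x, y, z axes.
In Python, from rig import readout, capture, calibration, bot, look_for gives the robot as it stands. The module is installed in compiled form; this text tells all that it offers.
- The arm moves only by the shell command python3 -m pendant 'ROWS'. ROWS is JSON, a list of rows, each a list of 7 numbers: the shift along the tool's x, y, z normalised to -1 to 1, where 1 is 200 mm, then the turn, a rotation vector about the tool's x, y, z normalised to -1 to 1, where 1 is 180 degrees, then the closure, from -1 (fully open) to 1 (shut). In form: [[dx, dy, dz, ax, ay, az, grip], ...]. A call has 1 to 8 rows; each row is the pose to reach, as a shift and turn from the pose commanded when the call began, along the tool's axes at that moment, turning the shorter way round; what a row does not reach only later rows make up. A row lasts 1/10 s, in which the tool goes at most 50 mm and 8.59 degrees, less where a joint would pass 70% of its speed; a pose out of reach is approached as far as the arm can. A call with a number of a shift or a turn outside -1 to 1 is refused whole. A call with a gripper value outside its range is refused whole. The fingers move at their own pace and stop on an object; the grip force is fixed at half the most. Time passes only in rows, so rows that repeat a pose let the fingers close. It gives the time, the measured TCP pose, the force, the opening and the grip force at its end, in the units of the state.
- readout.read_state(): the state, without advancing time (a new reading comes with each control period).
- capture(name): name is "scene" or "top" or "wrist"; returns (picture, depth): 480x640x3 uint8, red, green, blue; 480x640 float32, m along the optical axis (not along the pixel's ray), 0 where there is no reading.
- calibration(name): a dict with "mtx" (3x3 intrinsics, pixels), "T" (4x4, takes a point from camera to world coordinates); the wrist camera has in their place "mount" (4x4, takes a point from camera to tool coordinates, whose origin is the TCP and whose axes are the flange's). Camera axes: x right, y down, z forward; pixel columns grow to the right and rows downward; lengths in m; the calibration is good to about 2 mm. A picture is of the moment at which its call begins: read the wrist's pose just before it. calibration takes no time and is no camera call.
- bot.hand_in(): hands the job in; it is judged then, once.
Trained networks look in the newest picture that a camera, given by its name, has taken for a name from the list of things; names that differ only in an ending like _2 or _b are one class to them, and where a whole thing is asked for, a point or a joint stands for the part that bears it (a point fixed in the world has none). Each returns a list of dicts, best first, with "conf" (0 to 1); they miss things now and then, are a little off and sometimes report something else, mostly with a low value. They report only what shows in the picture. A call takes as long as a camera call. They do not tell look-alikes from the thing itself.
- look_for(thing, camera): "extent" ([left, top, right, bottom] in pixels, round what is visible of it).
The state is a dict: "time_s": time; "joint_positions": joint angles; "qvel": joint speeds; "tau": joint torques, N m; "position": TCP position; "tcp_rot": TCP orientation; "force": force on the tool from outside, world axes, zero at the start; "moment": the same for the moment, N m; "opening": opening from 0.0 (shut) to 1.0 (fully open); "grasp_force": force on a finger pad.
Only numpy, scipy, OpenCV 4.12 (cv2) and the standard library are available. Lean on these libraries where they do the work, as an engineer would, in place of code of your own. Each camera call takes 0.05 s, during which the arm holds its last target. There are 200 camera calls.

## Working session

There is one attempt and no reset: what is moved stays moved. The work goes in short steps, Python scripts to look and compute and a shell command to move; the robot and the scene stay as the last step left them, time stands still between calls to the robot, and variables do not carry over. Pictures are saved under pics/ and viewed, at most 10 in all, crops included, and the job is handed in when it is done.

```bash
mkdir -p pics; cat > h.py <<'E'
import numpy as np, cv2
from rig import readout, capture, calibration, bot, look_for
def cloud(name, pic=None):
    s=readout.read_state(); im,d=capture(name); c=calibration(name)
    K=c["mtx"]; K=np.array(K)
    if name=="wrist":
        T=np.eye(4);T[:3,:3]=np.array(s["tcp_rot"]);T[:3,3]=s["position"];T=T@np.array(c["mount"])
    else: T=np.array(c["T"])
    v,u=np.mgrid[:480,:640]
    P=np.stack([(u-K[0,2])/K[0,0]*d,(v-K[1,2])/K[1,1]*d,d],-1)@T[:3,:3].T+T[:3,3]
    P[d==0]=np.nan
    if pic: cv2.imwrite("pics/"+pic,im[:,:,::-1])
    return im,P
E
python3 - <<'E'
from h import *
s=readout.read_state(); print(s["time_s"],s["position"],np.round(s["tcp_rot"],3).tolist(),s["force"],s["opening"])
for n in ["top","scene"]:
    im,P=cloud(n,n+"0.png")
    np.savez(n+"0.npz",im=im,P=P)
    for t in ["tray","bar_a","tube","keeper","keeper_knob","loupe","holder","dome","driver_a","pins"]:
        print(n,t,[(np.round(r["extent"]).astype(int).tolist(),round(r["conf"],2)) for r in look_for(t,n)[:5]])
E
```

```text
0.0 [0.16990998 0.60085049 0.29127539] [[-0.962, 0.272, -0.001], [0.272, 0.962, -0.002], [0.0, -0.002, -1.0]] [-0.18188697 -0.49897997  0.10868875] 0.9975463053191793
top tray [([176, 193, 259, 267], 0.81)]
top bar_a [([425, 295, 468, 312], 0.87), ([379, 304, 407, 340], 0.82), ([175, 251, 230, 266], 0.69), ([470, 244, 489, 284], 0.67), ([385, 184, 396, 230], 0.64)]
top tube [([306, 207, 322, 257], 0.57)]
top keeper [([174, 252, 232, 266], 0.69)]
top keeper_knob [([173, 251, 230, 267], 0.86)]
top loupe [([175, 192, 257, 270], 0.57), ([277, 264, 288, 278], 0.5)]
top holder [([346, 158, 372, 170], 0.88)]
top dome [([270, 141, 294, 171], 0.87), ([215, 201, 226, 242], 0.74)]
top driver_a [([314, 155, 335, 162], 0.71), ([423, 242, 432, 262], 0.47)]
top pins [([159, 194, 186, 217], 0.63)]
scene tray [([366, 146, 462, 264], 0.93)]
scene bar_a [([101, 308, 117, 359], 0.85), ([241, 308, 287, 356], 0.8), ([169, 226, 212, 248], 0.75), ([296, 276, 332, 317], 0.74), ([112, 259, 164, 301], 0.71)]
scene tube [([307, 237, 350, 284], 0.69), ([329, 214, 341, 230], 0.63)]
scene keeper [([389, 148, 429, 186], 0.81), ([312, 240, 354, 282], 0.24)]
scene keeper_knob [([385, 152, 427, 184], 0.68), ([411, 291, 451, 327], 0.62)]
scene loupe [([328, 214, 341, 227], 0.53), ([366, 146, 468, 264], 0.31)]
scene holder [([315, 343, 355, 372], 0.86), ([179, 298, 205, 341], 0.22)]
scene dome [([411, 290, 451, 326], 0.82), ([175, 297, 211, 343], 0.48), ([246, 308, 284, 355], 0.47)]
scene driver_a [([178, 297, 207, 347], 0.66), ([374, 323, 411, 345], 0.61), ([403, 200, 448, 233], 0.48), ([400, 211, 438, 235], 0.19)]
scene pins [([470, 209, 499, 230], 0.62), ([388, 213, 431, 244], 0.33)]
```

View pics/top0.png

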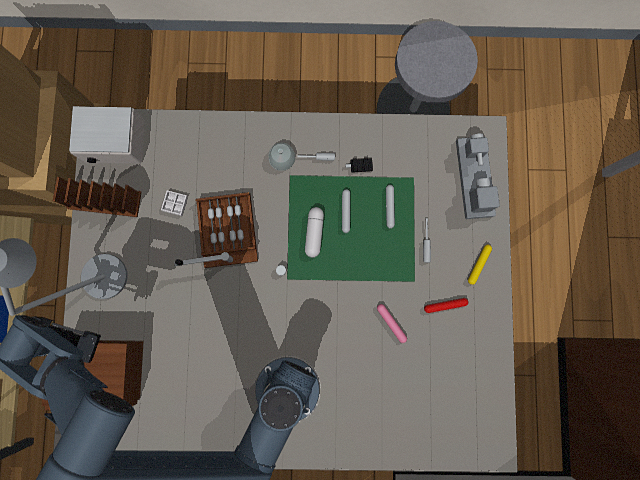

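View pics/scene0.png

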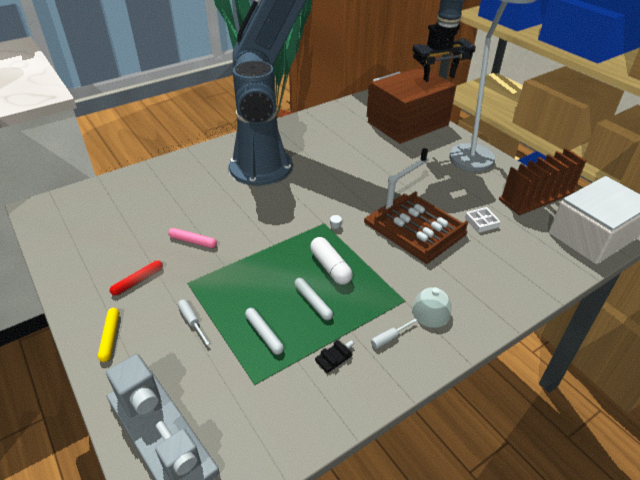

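The top view shows the tube at (314,232), bars at (346,211) and (390,207), the tray at (227,228), and the keeper running from its post at (228,258) to the knob at (180,262). The scene view agrees; the pink, red and yellow decoys lie off the mat. Next I get coarse positions.

```bash
cat >> h.py <<'E'
def cyl(P, box, zlo, zhi):
    """points in world box (x0,x1,y0,y1) and height band -> centre, yaw deg, length, width"""
    m=(P[...,0]>box[0])&(P[...,0]<box[1])&(P[...,1]>box[2])&(P[...,1]<box[3])&(P[...,2]>zlo)&(P[...,2]<zhi)
    q=P[m]; (c,sz,a)=cv2.minAreaRect(q[:,:2].astype(np.float32))
    b=cv2.boxPoints((c,sz,a)); e=[b[1]-b[0],b[2]-b[1]]; L=max(e,key=np.linalg.norm)
    return np.round(c,4),round(np.degrees(np.arctan(L[1]/L[0])),2),np.round(sorted(sz),4),len(q),np.round(np.nanpercentile(q[:,2],98),4)
E
python3 - <<'E'
from h import *
f=np.load("top0.npz");P=f["P"]
for n,u,v in [("tube",314,232),("barA",346,211),("barB",390,207),("matcorner",290,280),("post",228,258),("knob",180,262),("trayc",227,228),("dome",283,154),("holder",359,164),("loupe",281,269),("pins",174,203),("drv",320,157),("lampbase",103,275),("lamphead",15,258),("yb",480,263),("drvr",426,240)]:
    print(n,np.round(P[v,u],3))
for n,(u0,v0,u1,v1),z in [("tube",(300,195,328,267),.02),("A",(335,180,357,240),.010),("B",(380,178,400,235),.010),("trayrim",(190,185,262,272),.03)]:
    Q=P[v0:v1,u0:u1]; print(n,cyl(Q,(-9,9,-9,9),z,.075))
E
```

```text
tube [ 0.515 -0.077  0.056]
barA [ 0.592 -0.184  0.031]
barB [ 0.61  -0.333  0.027]
matcorner [0.359 0.001 0.001]
post [0.418 0.192 0.121]
knob [0.399 0.332 0.163]
trayc [0.528 0.215 0.025]
dome [0.778 0.032 0.06 ]
holder [ 0.762 -0.228  0.011]
loupe [0.393 0.03  0.031]
pins [0.611 0.399 0.019]
drv [ 0.779 -0.093  0.027]
lampbase [0.363 0.617 0.031]
lamphead [0.367 0.603 0.582]
yb [ 0.425 -0.634  0.027]
drvr [ 0.5   -0.455  0.023]
tube (array([ 0.5202, -0.0767]), np.float32(-4.51), array([0.0518, 0.1676]), 723, np.float64(0.0622))
A (array([ 0.602 , -0.1849]), np.float32(0.74), array([0.0684, 0.2046]), 398, np.float64(0.0389))
B (array([ 0.6158, -0.3331]), np.float32(-0.16), array([0.065 , 0.1942]), 397, np.float64(0.0383))
trayrim (array([0.5272, 0.2173]), np.float32(8.33), array([0.1809, 0.2256]), 1265, np.float64(0.0544))
```

```bash
cat >> h.py <<'E'
from scipy.spatial.transform import Rotation as Ro
def plan(p, yaw):
    """p: TCP target world, yaw: world angle (deg) of the tool x axis, tool pointing down -> normalised row"""
    s=readout.read_state(); R=np.array(s["tcp_rot"]); a=np.radians(yaw); x=np.array([np.cos(a),np.sin(a),0]); z=np.array([0,0,-1.])
    G=np.stack([x,np.cross(z,x),z],1)
    d=R.T@(np.array(p)-s["position"]); w=Ro.from_matrix(R.T@G).as_rotvec(degrees=True)
    print("row",np.round(d/.2,4).tolist(),np.round(w/180,4).tolist()," mm",np.round(d*1e3,1))
def st():
    s=readout.read_state(); R=np.array(s["tcp_rot"])
    print("t",round(s["time_s"],2),"p",np.round(s["position"],4),"yaw",np.round(np.degrees(np.arctan2(R[1,0],R[0,0])),2),"tilt",np.round(R[:2,2],4),"F",np.round(s["force"],1),"op",round(s["opening"],3),"g",round(s["grasp_force"],1),"j",np.round(s["joint_positions"],0))
E
python3 - <<'E'
from h import *
print(np.round(calibration("wrist")["mount"],3),np.round(calibration("wrist")["mtx"],0)); st()
plan((.45,.23,.36),180)
E
```

```text
[[ 0.001 -0.959 -0.284  0.078]
 [ 1.     0.001  0.    -0.001]
 [ 0.    -0.284  0.959 -0.092]
 [ 0.     0.     0.     1.   ]] [[359.   0. 321.]
 [  0. 359. 233.]
 [  0.   0.   1.]]
t 1.1 p [0.1701 0.6014 0.2922] yaw 164.2 tilt [-0. -0.] F [-0.2 -0.3  0.4] op 1.005 g 0.0 j [ 64.  30.  82.  -0.  68. -10.]
row [-1.852, -1.4058, -0.3387] [-0.0, 0.0, -0.0878]  mm [-370.4 -281.2  -67.7]
```

```bash
python3 -m pendant '[[-0.926,-0.703,-0.34,0,0,0,-1],[-0.926,-0.703,-0.34,0,0,0,-1],[-0.926,-0.703,-0.34,0,0,0,-1],[-0.926,-0.703,-0.34,0,0,0,-1],[-0.926,-0.703,-0.34,0,0,0,-1],[-0.926,-0.703,-0.34,0,0,0,-1]]' && python3 -m pendant '[[-0.926,-0.703,0,0,0,-0.0878,-1],[-0.926,-0.703,0,0,0,-0.0878,-1],[-0.926,-0.703,0,0,0,-0.0878,-1],[-0.926,-0.703,0,0,0,-0.0878,-1],[-0.926,-0.703,0,0,0,-0.0878,-1],[-0.926,-0.703,0,0,0,-0.0878,-1],[-0.926,-0.703,0,0,0,-0.0878,-1]]'
python3 - <<'E'
from h import *
st(); im,P=cloud("wrist","w1.png"); np.savez("w1.npz",im=im,P=P)
for t in ["tray","bar_a","tube","keeper_knob"]:
    print(t,[(np.round(r["extent"]).astype(int).tolist(),round(r["conf"],2)) for r in look_for(t,"wrist")[:4]])
print("tube",cyl(P,(.4,.64,-.13,-.02),.02,.08)); print("A",cyl(P,(.45,.75,-.24,-.14),.012,.06)); print("rim",cyl(P,(.38,.68,.08,.35),.028,.06))
E
```

```text
time_s: 1.7
position: [0.3133, 0.413, 0.3622]
tcp_rot: [[-0.961, 0.278, 0.004], [0.278, 0.961, 0.001], [-0.004, 0.002, -1.0]]
force: [-0.8, 1.3, -0.1]
opening: 0.999
grasp_force: 0.0
time_s: 2.4
position: [0.4502, 0.2298, 0.3599]
tcp_rot: [[-1.0, 0.002, -0.001], [0.002, 1.0, 0.001], [0.001, 0.001, -1.0]]
force: [-0.2, 0.1, -0.7]
opening: 1.001
grasp_force: 0.0
t 2.4 p [0.4502 0.2298 0.3599] yaw 179.88 tilt [-0.0011  0.0006] F [-0.2  0.1 -0.7] op 1.001 g 0.0 j [ 14.  16.  94.   0.  70. -76.]
tray [([223, 145, 466, 316], 0.78)]
bar_a [([0, 250, 18, 286], 0.81), ([273, 148, 465, 202], 0.58), ([334, 196, 359, 314], 0.33)]
tube [([41, 183, 101, 279], 0.61)]
keeper_knob [([315, 196, 339, 315], 0.69), ([276, 149, 471, 199], 0.65)]
tube (array([ 0.501 , -0.0749]), np.float32(-4.66), array([0.0483, 0.1335]), 4978, np.float64(0.0553))
A (array([ 0.5442, -0.1761]), np.float32(-0.37), array([0.0117, 0.0473]), 486, np.float64(0.0292))
rim (array([0.5164, 0.2143]), np.float32(8.07), array([0.1804, 0.2089]), 7441, np.float64(0.0485))
```

View pics/w1.png

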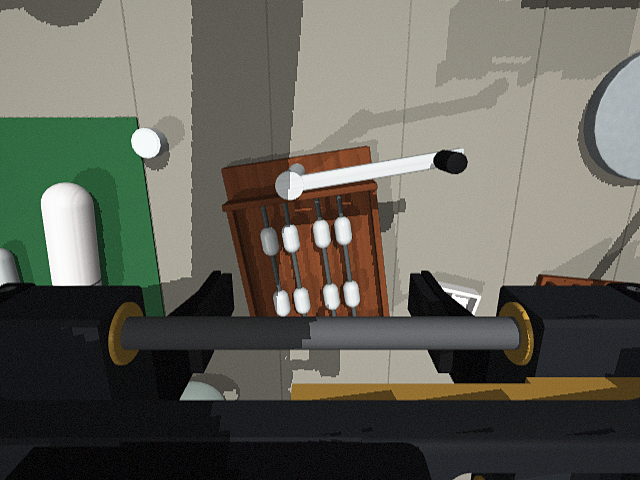

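The wrist view has the keeper post at (289,184), the knob at (452,161), the rollers at (265-350, 215-300) and the tube at (70,235). The fingers hide everything below row 275, so I'll move farther out to see the things whole.

```bash
python3 -m pendant '[[-0.85,-0.65,0,0,0,0,-1],[-0.85,-0.65,0,0,0,0,-1],[-0.85,-0.65,0,0,0,0,-1],[-0.85,-0.65,0,0,0,0,-1],[-0.85,-0.65,0,0,0,0,-1],[-0.85,-0.65,0,0,0,0,-1],[-0.85,-0.65,0,0,0,0,-1]]' >/dev/null
python3 - <<'E'
from h import *
st(); im,P=cloud("wrist","w2.png"); np.savez("w2.npz",im=im,P=P)
print("tube",cyl(P,(.4,.64,-.13,-.02),.02,.08)); print("A",cyl(P,(.45,.75,-.24,-.14),.012,.06));print("B",cyl(P,(.45,.75,-.39,-.28),.012,.06)); print("rim",cyl(P,(.38,.68,.08,.35),.028,.06))
print("knob",cyl(P,(.35,.47,.27,.4),.14,.2)); print("postcap",cyl(P,(.38,.44,.14,.23),.11,.135)); print("arm",cyl(P,(.38,.44,.21,.30),.1,.135))
E
```

```text
t 3.35 p [0.6186 0.1014 0.3598] yaw -179.93 tilt [-0.0024  0.0009] F [-0.7 -0.7  0.1] op 0.997 g 0.0 j [ -1.  27.  77.   0.  76. -91.]
tube (array([ 0.5188, -0.0777]), np.float32(-4.92), array([0.051 , 0.1674]), 7702, np.float64(0.0555))
A (array([ 0.6352, -0.1922]), np.float32(-11.68), array([0.0506, 0.2279]), 3400, np.float64(0.0316))
B (array([0., 0.]), np.float32(nan), array([0., 0.]), 0, np.float64(nan))
rim (array([0.5262, 0.2156]), np.float32(8.33), array([0.1806, 0.2194]), 13366, np.float64(0.0488))
knob (array([0., 0.]), np.float32(nan), array([0., 0.]), 0, np.float64(nan))
postcap (array([0., 0.]), np.float32(nan), array([0., 0.]), 0, np.float64(nan))
arm (array([0., 0.]), np.float32(nan), array([0., 0.]), 0, np.float64(nan))h.py:19: RuntimeWarning: invalid value encountered in scalar divide
  return np.round(c,4),round(np.degrees(np.arctan(L[1]/L[0])),2),np.round(sorted(sz),4),len(q),np.round(np.nanpercentile(q[:,2],98),4)
  return np.nanmean(a, axis, out=out, keepdims=keepdims)
```

View pics/w2.png

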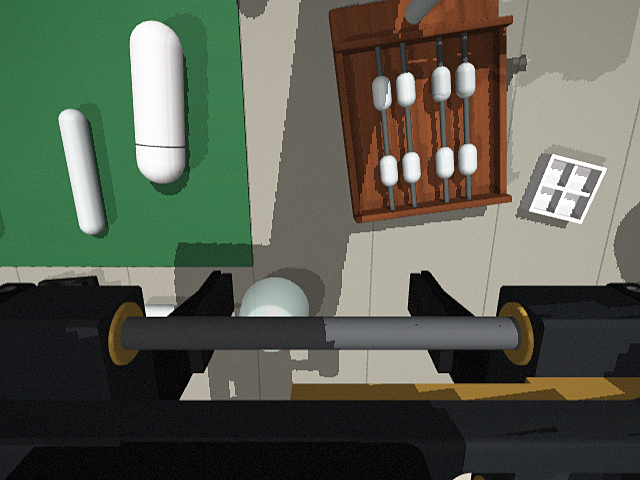

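The view shows the whole tray with its eight barrels at (380-470, 65-180), the tube at (158,100) and the near bar at (82,172). I'll fit cylinders of known radius to all of them, after moving over the bars.

```bash
cat >> h.py <<'E'
from scipy.optimize import least_squares
def axisfit(Q, r, zc, p0):
    """cylinder with horizontal axis, known r: p=(x,y,yaw,dz); x is the middle of the extent along the axis"""
    def f(p):
        n=np.array([-np.sin(p[1]),np.cos(p[1])]); t=(Q[:,:2]-[p0[0],p[0]])@n
        return np.hypot(t,Q[:,2]-zc-p[2])-r
    s=least_squares(f,[p0[1],np.radians(p0[2]),0],loss="soft_l1",f_scale=.002).x
    u=np.array([np.cos(s[1]),np.sin(s[1])]); w=Q[np.abs(f(s))<.004]; a=(w[:,:2]-[p0[0],s[0]])@u
    lo,hi=np.percentile(a,[.3,99.7]); c=np.array([p0[0],s[0]])+u*(lo+hi)/2
    print("centre",np.round(c,4),"yaw",round(np.degrees(s[1]),2),"dz",round(s[2],4),"len",round(hi-lo,4),"n",len(w)); return c,s[1]
def white(im,P,box,zlo,zhi):
    hsv=cv2.cvtColor(im,cv2.COLOR_RGB2HSV)
    m=(hsv[...,1]<60)&(P[...,0]>box[0])&(P[...,0]<box[1])&(P[...,1]>box[2])&(P[...,1]<box[3])&(P[...,2]>zlo)&(P[...,2]<zhi)
    n,l,st_,_=cv2.connectedComponentsWithStats(m.astype(np.uint8)); k=1+np.argmax(st_[1:,4]); return P[l==k]
def rollers(im,P,c0,yaw0):
    hsv=cv2.cvtColor(im,cv2.COLOR_RGB2HSV)
    def loc(p): 
        c,s=np.cos(p[2]),np.sin(p[2]); d=W[:,:2]-p[:2]; return np.stack([d@[c,s],d@[-s,c]],1)
    W=P.reshape(-1,3); L=loc([*c0,yaw0]); m=(np.abs(L[:,0])<75)&(hsv[...,1].ravel()<60)
    m=(hsv[...,1].ravel()<60)&(np.abs(L[:,0])<.065)&(np.abs(L[:,1])<.06)&(W[:,2]>.034)&(W[:,2]<.05); W=W[m]
    Y=np.array([-.045,-.019,.019,.045])
    def f(p):
        L=loc(p); d=np.hypot(L[:,1:]-Y,W[:,2:]-.036-p[3])-.010; e=np.abs(d).min(1)
        ex=np.maximum(np.maximum(np.abs(L[:,0])-.06,.024-np.abs(L[:,0])),0); return np.r_[e,ex]
    s=least_squares(f,[*c0,yaw0,0],loss="soft_l1",f_scale=.002).x
    print("tray",np.round(s[:2],4),"yaw",round(np.degrees(s[2]),2),"dz",round(s[3],4),"res",np.round(np.median(f(s)[:len(W)]),4),len(W)); return s
E
python3 -m pendant '[[-0.2,-0.75,0,0,0,0,-1],[-0.2,-0.75,0,0,0,0,-1],[-0.2,-0.75,0,0,0,0,-1],[-0.2,-0.75,0,0,0,0,-1],[-0.2,-0.75,0,0,0,0,-1],[-0.2,-0.75,0,0,0,0,-1]]' >/dev/null
python3 -m pendant '[[0,-0.75,0,0,0,0,-1],[0,-0.75,0,0,0,0,-1],[0,-0.75,0,0,0,0,-1],[0,-0.75,0,0,0,0,-1],[0,-0.75,0,0,0,0,-1],[0,-0.75,0,0,0,0,-1]]' >/dev/null
python3 - <<'E'
from h import *
f=np.load("w2.npz"); rollers(f["im"],f["P"],[.525,.216],np.radians(8.3))
for n in "tube A".split():
    b,r,zc=((.4,.64,-.13,-.02),.026,.029) if n=="tube" else ((.45,.75,-.24,-.14),.014,.017)
    Q=white(f["im"],f["P"],b,.008,.07); print(n,end=" "); axisfit(Q,r,zc,[Q[:,0].mean(),Q[:,1].mean(),-4])
st(); im,P=cloud("wrist","w3.png"); np.savez("w3.npz",im=im,P=P)
for n,b,r,zc in [("tube",(.4,.64,-.13,-.02),.026,.029),("A",(.45,.75,-.24,-.14),.014,.017),("B",(.45,.75,-.39,-.28),.014,.017)]:
    Q=white(im,P,b,.008,.07); print(n,end=" "); axisfit(Q,r,zc,[Q[:,0].mean(),Q[:,1].mean(),0])
E
```

```text
tray [0.5325 0.2169] yaw 7.72 dz -0.0019 res 0.0017 5269
tube centre [ 0.5189 -0.0794] yaw -4.53 dz -0.0007 len 0.1452 n 7222
A centre [ 0.5949 -0.1858] yaw 0.32 dz -0.0005 len 0.14 n 3260
t 4.6 p [ 0.6599 -0.1972  0.3604] yaw -179.84 tilt [-0.0005  0.0013] F [0.5 0.5 0.5] op 0.996 g 0.0 j [ -26.   32.   67.    0.   81. -116.]
tube centre [ 0.5262 -0.0797] yaw -4.28 dz -0.0006 len 0.1305 n 6698
A centre [ 0.5947 -0.1857] yaw 0.28 dz -0.0005 len 0.1401 n 2985
B centre [ 0.6134 -0.336 ] yaw 1.11 dz -0.0005 len 0.1396 n 2980
```

```bash
python3 - <<'E'
from h import *
plan((.5948,-.1858,.0765),180.3)
f=np.load("w1.npz");P=f["P"];im=f["im"]
print("postcap",cyl(P,(.38,.45,.15,.235),.11,.14)); print("knob",cyl(P,(.35,.45,.27,.4),.14,.2)); rollers(im,P,[.53,.217],.14)
E
```

```text
row [0.3255, 0.0565, 1.4199] [0.0003, -0.0001, -0.0007]  mm [ 65.1  11.3 284. ]
postcap (array([0.4233, 0.211 ]), np.float32(89.81), array([0.026 , 0.0467]), 1057, np.float64(0.1273))
knob (array([0.4   , 0.3381]), np.float32(53.2), array([0.0173, 0.0174]), 548, np.float64(0.1619))
tray [0.5327 0.2166] yaw 8.33 dz -0.002 res 0.0015 3856
```

```bash
python3 -m pendant '[[0.3255,0.0565,0.2,0,0,0,-0.4],[0.3255,0.0565,0.45,0,0,0,-0.4],[0.3255,0.0565,0.7,0,0,0,-0.4],[0.3255,0.0565,0.95,0,0,0,-0.4],[0.3255,0.0565,1,0,0,0,-0.4],[0.3255,0.0565,1,0,0,0,-0.4]]' >/dev/null
python3 - <<'E'
from h import *
st(); plan((.5948,-.1858,.0765),180.3)
E
```

```text
t 5.25 p [ 0.5924 -0.1854  0.1562] yaw -179.86 tilt [-0.0089  0.0049] F [-0.9 -1.   0.2] op 0.703 g 0.0 j [ -28.   40.   89.    0.   52. -118.]
row [-0.0156, -0.0042, 0.3984] [0.0016, -0.0028, -0.0009]  mm [-3.1 -0.8 79.7]
```

```bash
python3 -m pendant '[[0,0,0.15,0,0,0,-0.4],[0,0,0.25,0,0,0,-0.4],[0,0,0.3,0,0,0,-0.4],[0,0,0.3,0,0,0,-0.4],[0,0,0.3,0,0,0,-0.4]]' >/dev/null
python3 - <<'E'
from h import *
st(); plan((.5948,-.1858,.0765),180.3)
E
```

```text
t 5.75 p [ 0.596  -0.1887  0.1019] yaw -179.95 tilt [ 0.0024 -0.0013] F [-0.3  0.2 -0.2] op 0.697 g 0.0 j [ -28.   45.   90.    0.   46. -118.]
row [0.0062, 0.0147, 0.1267] [-0.0004, 0.0008, -0.0014]  mm [ 1.2  2.9 25.3]
```

```bash
for i in 1 2 3; do python3 -m pendant '[[0,0,0,0,0,0,-0.4]]' | sed -n 2,3p; done
```

```text
position: [0.596, -0.189, 0.102]
tcp_rot: [[-1.0, -0.0, 0.003], [-0.0, 1.0, -0.002], [-0.003, -0.002, -1.0]]
position: [0.5956, -0.189, 0.1016]
tcp_rot: [[-1.0, -0.0, 0.002], [-0.0, 1.0, -0.001], [-0.002, -0.001, -1.0]]
position: [0.5952, -0.189, 0.1011]
tcp_rot: [[-1.0, 0.0, 0.001], [0.0, 1.0, -0.001], [-0.001, -0.001, -1.0]]
```

```bash
python3 -m pendant '[[0,0.015,0.03,0,0,0,-0.4],[0,0.015,0.06,0,0,0,-0.4],[0,0.015,0.09,0,0,0,-0.4],[0,0.015,0.11,0,0,0,-0.4],[0,0.015,0.122,0,0,0,-0.4],[0,0.015,0.122,0,0,0,-0.4],[0,0.015,0.122,0,0,0,-0.4]]' | tail -6
python3 - <<'E'
from h import *
st(); im,P=cloud("wrist","w4.png"); plan((.5948,-.1858,.0765),180.3)
E
```

```text
time_s: 6.75
position: [0.595, -0.1858, 0.0758]
tcp_rot: [[-1.0, 0.0, 0.0], [0.0, 1.0, -0.0], [-0.0, -0.0, -1.0]]
force: [0.2, -0.1, -0.2]
opening: 0.702
grasp_force: 0.0
t 6.75 p [ 0.595  -0.1858  0.0758] yaw 180.0 tilt [ 0. -0.] F [ 0.2 -0.1 -0.2] op 0.702 g 0.0 j [ -28.   47.   90.   -0.   43. -118.]
row [0.0012, 0.0003, -0.0026] [-0.0001, 0.0001, -0.0017]  mm [ 0.2  0.1 -0.5]
```

View pics/w4.png

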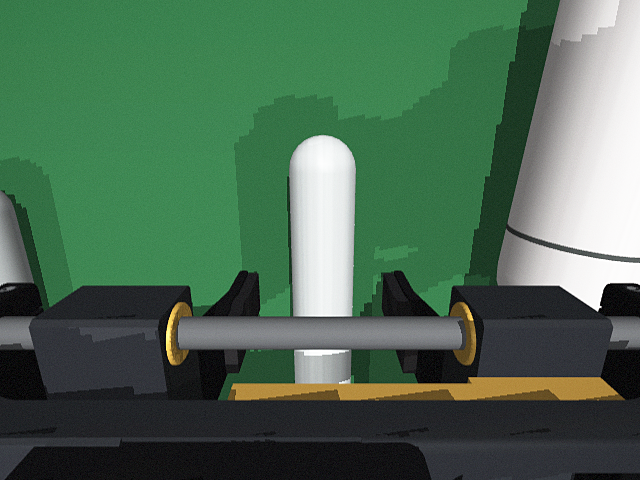

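The bar stands centred between the fingers (bar at column 323, finger midpoint about 322). I close on it and lift.

```bash
python3 -m pendant '[[0,0,0,0,0,0,1],[0,0,0,0,0,0,1],[0,0,0,0,0,0,1],[0,0,0,0,0,0,1],[0,0,0,0,0,0,1]]' | tail -5
python3 -m pendant '[[0,0,-0.02,0,0,0,1],[0,0,-0.08,0,0,0,1],[0,0,-0.2,0,0,0,1],[0,0,-0.35,0,0,0,1],[0,0,-0.5,0,0,0,1],[0,0,-0.6,0,0,0,1],[0,0,-0.6,0,0,0,1],[0,0,-0.6,0,0,0,1]]' | tail -5
python3 - <<'E'
from h import *
st()
c,s=np.cos(np.radians(8)),np.sin(np.radians(8)); o=np.array([.5326,.2168])
for y in (.032,-.032): 
    p=o+[-s*y,c*y]; print(np.round(p,4)); plan((*p,.20),188)
E
```

```text
position: [0.5949, -0.1857, 0.0759]
tcp_rot: [[-1.0, 0.0, -0.0], [0.0, 1.0, 0.0], [0.0, 0.0, -1.0]]
force: [0.7, 4.9, 3.3]
opening: 0.327
grasp_force: 2.9
position: [0.5944, -0.1855, 0.1958]
tcp_rot: [[-1.0, -0.0, -0.0], [-0.0, 1.0, 0.0], [0.0, 0.0, -1.0]]
force: [0.1, 0.1, -7.4]
opening: 0.313
grasp_force: 30.0
t 8.1 p [ 0.5944 -0.1855  0.1958] yaw -180.0 tilt [-0.0004  0.0002] F [ 0.1  0.1 -7.4] op 0.313 g 30.0 j [ -28.   37.   87.   -0.   56. -118.]
[0.5281 0.2485]
row [0.3312, 2.1701, -0.0205] [0.0001, -0.0001, -0.0444]  mm [ 66.2 434.   -4.1]
[0.5371 0.1851]
row [0.2867, 1.8532, -0.0205] [0.0001, -0.0001, -0.0444]  mm [ 57.3 370.6  -4.1]
```

```bash
python3 -m pendant '[[0.05,0.08,0,0,0,0,1],[0.13,0.25,0,0,0,0,1],[0.2,0.44,0,0,0,0,1],[0.26,0.64,0,0,0,0,1],[0.3,0.82,0,0,0,0,1],[0.33,1,0,0,0,0,1]]' >/dev/null
python3 -m pendant '[[0,0.2,0,0,0,-0.01,1],[0,0.4,0,0,0,-0.02,1],[0,0.6,0,0,0,-0.03,1],[0,0.8,0,0,0,-0.04,1],[0,0.96,0,0,0,-0.0444,1],[0,1.08,0,0,0,-0.0444,1]]' >/dev/null
python3 -m pendant '[[0,0.1,0,0,0,0,1],[0,0.14,0,0,0,0,1],[0,0.14,0,0,0,0,1],[0,0.14,0,0,0,0,1]]' >/dev/null
python3 - <<'E'
from h import *
st(); plan((.5281,.2485,.20),188); im,P=cloud("wrist","w5.png"); np.savez("w5.npz",im=im,P=P)
rollers(im,P,[.5326,.2168],.14)
E
```

```text
t 9.1 p [0.529  0.0415 0.1952] yaw 180.0 tilt [-0.0009 -0.0005] F [ 0.  -1.5 -6.6] op 0.31 g 30.0 j [ -8.  31. 101.  -0.  48. -98.]
row [0.0043, 1.0351, -0.0246] [-0.0001, -0.0003, -0.0444]  mm [  0.9 207.   -4.9]
tray [0.5328 0.217 ] yaw 8.76 dz -0.0025 res 0.0021 10355out of range
```

```bash
python3 -m pendant '[[0,0.15,0,0,0,-0.01,1],[0,0.35,0,0,0,-0.02,1],[0,0.55,0,0,0,-0.03,1],[0,0.75,0,0,0,-0.04,1],[0,0.9,0,0,0,-0.0444,1],[0,1,0,0,0,-0.0444,1],[0,1,0,0,0,-0.0444,1],[0,1,0,0,0,-0.0444,1]]' >/dev/null
python3 -m pendant '[[0,0,0,0,0,0,1],[0,0,0,0,0,0,1],[0,0,0,0,0,0,1],[0,0,0,0,0,0,1]]' >/dev/null
python3 - <<'E'
from h import *
st(); plan((.5281,.2485,.14),188); im,P=cloud("wrist","w6.png"); np.savez("w6.npz",im=im,P=P)
rollers(im,P,[.5326,.2168],.14)
E
```

```text
t 10.35 p [0.5291 0.2416 0.1959] yaw -172.07 tilt [-0.     -0.0001] F [ 0.1  0.5 -5.3] op 0.312 g 30.0 j [ 14.  34.  93.  -0.  52. -84.]
row [-0.0001, 0.035, 0.2794] [-0.0, -0.0, -0.0004]  mm [-0.   7.  55.9]
tray [0.5375 0.2115] yaw -0.07 dz -0.0015 res 0.0014 4693
```

View pics/w6.png

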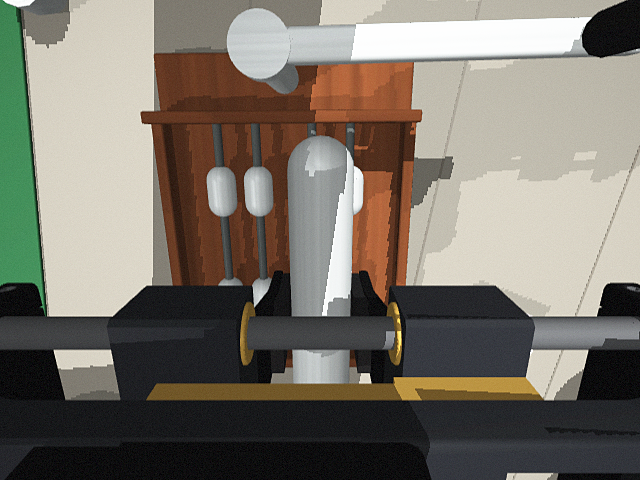

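```bash
cat >> h.py <<'E'
def rel(im,P,o,yaw,held=None):
    """work in nominal tray frame; find each front barrel's y, and the held bar's line"""
    c,s=np.cos(yaw),np.sin(yaw); L=P.copy(); d=P[...,:2]-o; L[...,0]=d@[c,s]; L[...,1]=d@[-s,c]
    S=cv2.cvtColor(im,cv2.COLOR_RGB2HSV)[...,1]
    for y in (-.045,-.019,.019,.045):
        for x in (-.042,.042):
            m=(S<60)&(abs(L[...,1]-y)<.012)&(abs(L[...,0]-x)<.025)&(L[...,2]>.036)&(L[...,2]<.051)
            Q=L[m]
            if len(Q)<60: continue
            f=least_squares(lambda p:np.hypot(Q[:,1]-p[0],Q[:,2]-.036-p[1])-.0098,[y,0],loss="soft_l1",f_scale=.001).x
            print("barrel",y,x,"dy",round((f[0]-y)*1e3,2),"dz",round(f[1]*1e3,2),"xmid",np.round(np.percentile(Q[:,0],[1,99]),4),len(Q))
    if held is not None:
        y,z,r=held
        m=(S<60)&(abs(L[...,1]-y)<r+.012)&(L[...,0]>-.1)&(L[...,0]<.1)&(abs(L[...,2]-z)<r+.008); Q=L[m]; print(len(Q))
        axisfit(Q,r,z,[Q[:,0].mean(),y,0]); 
E
python3 - <<'E'
from h import *
f=np.load("w6.npz"); rel(f["im"],f["P"],[.5326,.2168],np.radians(8),(.025,.137,.014))
f=np.load("w2.npz"); rel(f["im"],f["P"],[.5326,.2168],np.radians(8))
E
```

```text
barrel -0.045 -0.042 dy -0.68 dz -0.87 xmid [-0.066  -0.0187] 1448
barrel -0.045 0.042 dy -0.37 dz -6.76 xmid [0.0174 0.0365] 253
barrel -0.019 -0.042 dy -0.62 dz -0.84 xmid [-0.066  -0.0187] 1428
barrel -0.019 0.042 dy -7.27 dz -1.59 xmid [0.0175 0.0505] 452
barrel 0.045 -0.042 dy 4.62 dz -2.77 xmid [-0.0666 -0.0197] 473
14076
centre [-0.0164  0.0243] yaw 0.57 dz -0.0005 len 0.1082 n 12746
barrel -0.045 -0.042 dy -0.44 dz -0.85 xmid [-0.0659 -0.0181] 650
barrel -0.045 0.042 dy 0.01 dz -0.93 xmid [0.0187 0.0657] 540
barrel -0.019 -0.042 dy -0.45 dz -0.92 xmid [-0.0653 -0.0178] 652
barrel -0.019 0.042 dy -0.02 dz -0.88 xmid [0.0189 0.0657] 542
barrel 0.019 -0.042 dy -0.52 dz -0.9 xmid [-0.0652 -0.018 ] 667
barrel 0.019 0.042 dy 0.06 dz -0.83 xmid [0.0186 0.0654] 550
barrel 0.045 -0.042 dy -0.5 dz -0.76 xmid [-0.0659 -0.0182] 676
barrel 0.045 0.042 dy -0.06 dz -0.93 xmid [0.0184 0.0657] 573
```

```bash
python3 -m pendant '[[0,0.035,0.05,0,0,-0.001,1],[0,0.035,0.13,0,0,-0.001,1],[0,0.035,0.21,0,0,-0.001,1],[0,0.035,0.28,0,0,-0.001,1],[0,0.035,0.33,0,0,-0.001,1],[0,0.035,0.36,0,0,-0.001,1],[0,0.035,0.37,0,0,-0.001,1],[0,0.035,0.37,0,0,-0.001,1]]' >/dev/null
python3 -m pendant '[[0,0,0,0,0,0,1],[0,0,0,0,0,0,1],[0,0,0,0,0,0,1]]' >/dev/null
python3 - <<'E'
from h import *
st(); plan((.5280,.2483,.1148),188.3)
im,P=cloud("wrist"); rel(im,P,[.5326,.2166],np.radians(8.34),(.032,.063,.014))
E
```

```text
t 11.5 p [0.5282 0.2492 0.1224] yaw -171.83 tilt [0.001  0.0003] F [-0.2 -0.8 -5.4] op 0.313 g 30.0 j [ 14.  41.  95.   0.  44. -84.]
row [0.0017, -0.0045, 0.038] [0.0, 0.0003, -0.0007]  mm [ 0.3 -0.9  7.6]
barrel -0.045 -0.042 dy -0.35 dz -0.84 xmid [-0.0659 -0.019 ] 2826
barrel -0.019 -0.042 dy -0.27 dz -0.81 xmid [-0.0657 -0.0191] 2770
barrel 0.019 -0.042 dy 0.49 dz -0.01 xmid [-0.0661 -0.0197] 808
barrel 0.019 0.042 dy 0.3 dz 0.1 xmid [0.0395 0.062 ] 245
barrel 0.045 -0.042 dy -0.82 dz 0.09 xmid [-0.0661 -0.0201] 669
barrel 0.045 0.042 dy -0.77 dz 0.21 xmid [0.0393 0.0616] 222
15677
centre [-0.0159  0.0322] yaw 0.06 dz -0.0003 len 0.1084 n 12822
```

```bash
python3 -m pendant '[[0,-0.0025,0.008,0,0,0,1],[0,-0.0025,0.015,0,0,0,1],[0,-0.0025,0.021,0,0,0,1],[0,-0.0025,0.026,0,0,0,1],[0,-0.0025,0.03,0,0,0,1],[0,-0.0025,0.03,0,0,0,1]]' | tail -5
for i in 1 2 3 4; do python3 -m pendant '[[0,0,0.0025,0,0,0,1],[0,0,0.0025,0,0,0,1]]' | sed -n '2p;4p'; done
```

```text
position: [0.5279, 0.2487, 0.1157]
tcp_rot: [[-0.99, -0.142, -0.0], [-0.142, 0.99, -0.0], [0.0, -0.0, -1.0]]
force: [0.5, -0.3, -5.4]
opening: 0.312
grasp_force: 30.0
position: [0.528, 0.2487, 0.1153]
force: [-0.1, -0.1, -5.4]
position: [0.528, 0.2487, 0.1151]
force: [-0.6, 0.3, -3.3]
position: [0.528, 0.2487, 0.115]
force: [-1.3, -0.2, 1.3]
position: [0.528, 0.2487, 0.115]
force: [-3.2, -0.5, 4.7]
```

```bash
python3 -m pendant '[[0,0,-0.003,0,0,0,1],[0,0,-0.003,0,0,0,1]]' | tail -3
python3 -m pendant '[[0,0,0,0,0,0,0.34],[0,0,0,0,0,0,0.3],[0,0,0,0,0,0,0.2],[0,0,0,0,0,0,0.1],[0,0,0,0,0,0,0],[0,0,0,0,0,0,-0.1],[0,0,0,0,0,0,-0.1],[0,0,0,0,0,0,-0.1]]' | tail -5
python3 - <<'E'
from h import *
st(); im,P=cloud("wrist","w7.png"); rel(im,P,[.5326,.2166],np.radians(8.34),(.032,.056,.014))
E
```

```text
force: [-2.8, -0.6, 4.3]
opening: 0.311
grasp_force: 30.0
position: [0.528, 0.2487, 0.1144]
tcp_rot: [[-0.99, -0.142, 0.0], [-0.142, 0.99, 0.0], [-0.0, 0.0, -1.0]]
force: [0.0, 0.4, 0.4]
opening: 0.541
grasp_force: 0.0
t 13.95 p [0.528  0.2487 0.1144] yaw -171.83 tilt [0.0001 0.    ] F [0.  0.4 0.4] op 0.541 g 0.0 j [ 14.  41.  96.  -0.  43. -84.]
barrel -0.045 -0.042 dy -0.35 dz -0.79 xmid [-0.0658 -0.019 ] 3103
barrel -0.019 -0.042 dy -0.27 dz -0.8 xmid [-0.0657 -0.0192] 3006
barrel 0.019 -0.042 dy 0.54 dz 0.08 xmid [-0.0661 -0.0197] 894
barrel 0.019 0.042 dy -0.13 dz -0.27 xmid [0.0352 0.0561] 425
barrel 0.045 -0.042 dy -1.01 dz 0.11 xmid [-0.0662 -0.0197] 907
barrel 0.045 0.042 dy -0.37 dz -0.19 xmid [0.0352 0.0562] 429
17135
centre [-0.0159  0.0318] yaw 0.04 dz -0.0009 len 0.1093 n 12695
```

```bash
python3 -m pendant '[[0,0,-0.05,0,0,0,-0.1],[0,0,-0.15,0,0,0,-0.1],[0,0,-0.3,0,0,0,-0.1],[0,0,-0.5,0,0,0,-0.1],[0,0,-0.65,0,0,0,-0.2],[0,0,-0.65,0,0,0,-0.3]]' >/dev/null
python3 -m pendant '[[-0.1,-0.2,0,0,0,0,-0.4],[-0.2,-0.42,0,0,0,0,-0.4],[-0.3,-0.65,0,0,0,0,-0.4],[-0.4,-0.85,0,0,0,0,-0.4],[-0.4,-1,0,0,0,0,-0.4],[-0.4,-1,0,0,0,0,-0.4]]' >/dev/null
python3 - <<'E'
from h import *
st(); im,P=cloud("wrist","w8.png"); rel(im,P,[.5326,.2166],np.radians(8.34),(.032,.056,.014))
plan((.6134,-.336,.20),181.1)
E
```

```text
t 15.2 p [0.6365 0.0577 0.2437] yaw -172.11 tilt [-0.0005 -0.0014] F [ 0.7  0.3 -0.2] op 0.7 g 0.0 j [  -5.   34.   83.   -0.   63. -103.]
barrel -0.045 -0.042 dy -0.24 dz -0.82 xmid [-0.0658 -0.0179] 1358
barrel -0.045 0.042 dy -0.15 dz -0.86 xmid [0.0184 0.0656] 1058
barrel -0.019 -0.042 dy -0.11 dz -0.82 xmid [-0.0658 -0.0178] 1389
barrel -0.019 0.042 dy -0.13 dz -0.84 xmid [0.0179 0.0652] 1069
barrel 0.019 -0.042 dy -0.3 dz -0.86 xmid [-0.0659 -0.018 ] 1354
barrel 0.019 0.042 dy -0.03 dz -0.78 xmid [0.018  0.0653] 1067
12948
centre [-0.0003  0.0298] yaw -0.11 dz -0.0018 len 0.1406 n 10206
row [0.3833, -1.9457, 0.2178] [0.0001, -0.0005, 0.0381]  mm [  76.7 -389.1   43.6]
```

```bash
python3 -m pendant '[[0.05,-0.2,0,0,0,0,-0.4],[0.1,-0.44,0,0,0,0,-0.4],[0.15,-0.68,0,0,0,0,-0.4],[0.2,-0.92,0,0,0,0,-0.4],[0.2,-1,0,0,0,0,-0.4]]' >/dev/null
python3 -m pendant '[[0.05,-0.2,0,0,0,0.01,-0.4],[0.1,-0.44,0.1,0,0,0.02,-0.4],[0.18,-0.68,0.2,0,0,0.038,-0.4],[0.18,-0.9,0.3,0,0,0.038,-0.4],[0.18,-0.946,0.4,0,0,0.038,-0.4],[0.18,-0.946,0.4,0,0,0.038,-0.4],[0.18,-0.946,0.4,0,0,0.038,-0.4],[0.18,-0.946,0.4,0,0,0.038,-0.4]]' >/dev/null
python3 - <<'E'
from h import *
st(); im,P=cloud("wrist","w9.png"); Q=white(im,P,(.45,.75,-.39,-.28),.008,.04); axisfit(Q,.014,.017,[Q[:,0].mean(),Q[:,1].mean(),0])
plan((.6134,-.336,.076),181.1)
E
```

```text
t 16.55 p [ 0.6165 -0.3317  0.1655] yaw -178.53 tilt [0.0006 0.0003] F [-0.8 -1.5  0.5] op 0.7 g 0.0 j [ -37.   44.   76.    0.   60. -129.]
centre [ 0.6062 -0.3361] yaw 1.09 dz -0.0005 len 0.1259 n 7202
row [0.0172, -0.0198, 0.4495] [-0.0001, 0.0004, 0.0021]  mm [ 3.4 -4.  89.9]
```

```bash
python3 -m pendant '[[0.017,-0.02,0.1,0,0,0.002,-0.4],[0.017,-0.02,0.22,0,0,0.002,-0.4],[0.017,-0.02,0.3,0,0,0.002,-0.4],[0.017,-0.02,0.3,0,0,0.002,-0.4],[0.017,-0.02,0.3,0,0,0.002,-0.4],[0.017,-0.02,0.3,0,0,0.002,-0.4]]' >/dev/null
python3 - <<'E'
from h import *
st(); plan((.6134,-.336,.076),181.1)
E
```

```text
t 17.2 p [ 0.6133 -0.3383  0.1059] yaw -178.99 tilt [ 0.0021 -0.0016] F [ 0.2 -1.1 -0.1] op 0.701 g 0.0 j [ -38.   49.   77.    0.   54. -129.]
row [-0.0002, 0.0115, 0.1497] [-0.0005, 0.0007, -0.0005]  mm [-0.   2.3 29.9]
```

```bash
python3 -m pendant '[[0,0.0115,0.03,0,0,0,-0.4],[0,0.0115,0.06,0,0,0,-0.4],[0,0.0115,0.09,0,0,0,-0.4],[0,0.0115,0.115,0,0,0,-0.4],[0,0.0115,0.135,0,0,0,-0.4],[0,0.0115,0.147,0,0,0,-0.4],[0,0.0115,0.147,0,0,0,-0.4],[0,0.0115,0.147,0,0,0,-0.4]]' | tail -6
python3 - <<'E'
from h import *
st(); im,P=cloud("wrist"); Q=white(im,P,(.45,.75,-.39,-.28),.008,.04); axisfit(Q,.014,.017,[Q[:,0].mean(),Q[:,1].mean(),0]); plan((.6134,-.336,.076),181.1)
E
```

```text
time_s: 18.0
position: [0.6124, -0.3359, 0.075]
tcp_rot: [[-1.0, -0.017, 0.0], [-0.017, 1.0, -0.0], [-0.0, -0.0, -1.0]]
force: [0.8, 1.1, 0.2]
opening: 0.703
grasp_force: 0.0
t 18.0 p [ 0.6124 -0.3359  0.075 ] yaw -179.03 tilt [ 0.0001 -0.0001] F [0.8 1.1 0.2] op 0.703 g 0.0 j [ -38.   51.   78.   -0.   51. -129.]
centre [ 0.5787 -0.3366] yaw 1.06 dz -0.0006 len 0.0716 n 10446
row [-0.0045, -0.0008, -0.0038] [-0.0001, 0.0001, -0.0007]  mm [-0.9 -0.2 -0.8]
```

```bash
python3 -m pendant '[[0,0,0,0,0,0,1],[0,0,0,0,0,0,1],[0,0,0,0,0,0,1],[0,0,0,0,0,0,1],[0,0,0,0,0,0,1],[0,0,0,0,0,0,1]]' | tail -3
python3 -m pendant '[[0,0,-0.02,0,0,0,1],[0,0,-0.08,0,0,0,1],[0,0,-0.2,0,0,0,1],[0,0,-0.35,0,0,0,1],[0,0,-0.5,0,0,0,1],[0,0,-0.6,0,0,0,1],[0,0,-0.6,0,0,0,1]]' | tail -5
python3 -m pendant '[[0.05,0.08,0,0,0,0,1],[0.13,0.25,0,0,0,0,1],[0.2,0.44,0,0,0,0,1],[0.26,0.64,0,0,0,0,1],[0.3,0.84,0,0,0,0,1],[0.33,1,0,0,0,0,1]]' >/dev/null
python3 -m pendant '[[0,0.2,0,0,0,-0.01,1],[0,0.4,0,0,0,-0.02,1],[0,0.6,0,0,0,-0.03,1],[0,0.8,0,0,0,-0.04,1],[0,0.92,0,0,0,-0.04,1],[0,1,0,0,0,-0.04,1]]' | tail -5
python3 - <<'E'
from h import *
st(); plan((.5372,.1849,.195),188.34)
E
```

```text
force: [-0.4, 0.7, 0.6]
opening: 0.314
grasp_force: 30.0
position: [0.6138, -0.3368, 0.1989]
tcp_rot: [[-1.0, -0.017, 0.006], [-0.017, 1.0, -0.005], [-0.006, -0.005, -1.0]]
force: [1.9, -1.2, -7.0]
opening: 0.311
grasp_force: 30.0
position: [0.5381, 0.0652, 0.1939]
tcp_rot: [[-0.99, -0.144, -0.003], [-0.144, 0.99, 0.0], [0.003, 0.001, -1.0]]
force: [-1.7, -1.7, -7.8]
opening: 0.309
grasp_force: 30.0
t 20.55 p [0.5381 0.0652 0.1939] yaw -171.71 tilt [-0.0031  0.0004] F [-1.7 -1.7 -7.8] op 0.309 g 30.0 j [  -5.   32.   99.    0.   49. -103.]
row [-0.0817, 0.5928, -0.0051] [0.0003, -0.001, -0.0003]  mm [-16.3 118.6  -1. ]
```

```bash
python3 -m pendant '[[-0.02,0.12,0,0,0,0,1],[-0.04,0.27,0,0,0,0,1],[-0.06,0.42,0,0,0,0,1],[-0.08,0.54,0,0,0,0,1],[-0.08,0.59,0,0,0,0,1],[-0.08,0.59,0,0,0,0,1],[-0.08,0.59,0,0,0,0,1],[-0.08,0.59,0,0,0,0,1]]' >/dev/null
python3 -m pendant '[[0,0,0.08,0,0,0,1],[0,0,0.16,0,0,0,1],[0,0,0.2,0,0,0,1],[0,0,0.2,0,0,0,1],[0,0,0.2,0,0,0,1]]' >/dev/null
python3 - <<'E'
from h import *
st(); plan((.5372,.1849,.114),188.34)
im,P=cloud("wrist"); rel(im,P,[.5326,.2166],np.radians(8.34),(-.032,.096,.014))
E
```

```text
t 21.85 p [0.539  0.1817 0.1552] yaw -171.87 tilt [ 0.0004 -0.0001] F [-0.3  0.4 -7.6] op 0.314 g 30.0 j [  7.  37.  97.  -0.  46. -91.]
row [0.0069, 0.0174, 0.2062] [-0.0, 0.0001, -0.0012]  mm [ 1.4  3.5 41.2]
barrel -0.019 -0.042 dy 5.43 dz -2.65 xmid [-0.0665 -0.0197] 727
barrel 0.019 -0.042 dy -1.15 dz -1.6 xmid [-0.0664 -0.0187] 1514
13734
centre [-0.0148 -0.0361] yaw -0.15 dz 0.0007 len 0.1063 n 12614
```

```bash
python3 -m pendant '[[0.006,0.018,0.03,0,0,-0.001,1],[0.006,0.018,0.07,0,0,-0.001,1],[0.006,0.018,0.11,0,0,-0.001,1],[0.006,0.018,0.14,0,0,-0.001,1],[0.006,0.018,0.155,0,0,-0.001,1],[0.006,0.018,0.165,0,0,-0.001,1],[0.006,0.018,0.165,0,0,-0.001,1],[0.006,0.018,0.165,0,0,-0.001,1]]' >/dev/null
python3 -m pendant '[[0,0,0,0,0,0,1],[0,0,0,0,0,0,1]]' >/dev/null
python3 - <<'E'
from h import *
st(); plan((.5372,.1849,.114),188.34)
im,P=cloud("wrist"); rel(im,P,[.5326,.2166],np.radians(8.34),(-.032,.064,.014))
E
```

```text
t 22.9 p [0.5371 0.1855 0.1223] yaw -171.65 tilt [0.0006 0.0001] F [-0.9  0.2 -7.8] op 0.312 g 30.0 j [  8.  40.  98.  -0.  42. -91.]
row [0.0001, -0.0032, 0.0417] [-0.0, 0.0002, 0.0001]  mm [ 0.  -0.6  8.3]
barrel -0.045 -0.042 dy 0.3 dz -0.12 xmid [-0.0661 -0.0203] 743
barrel -0.045 0.042 dy -0.03 dz 0.01 xmid [0.039  0.0614] 239
barrel -0.019 -0.042 dy -0.91 dz 0.08 xmid [-0.0662 -0.0204] 721
barrel -0.019 0.042 dy -0.48 dz 0.06 xmid [0.0384 0.0611] 228
barrel 0.019 -0.042 dy -1.02 dz -1.45 xmid [-0.0661 -0.0186] 2119
15246
centre [-0.0162 -0.0321] yaw 0.09 dz -0.0004 len 0.1067 n 12674
```

```bash
python3 -m pendant '[[0,0,0.008,0,0,0,1],[0,0,0.016,0,0,0,1],[0,0,0.022,0,0,0,1],[0,0,0.028,0,0,0,1],[0,0,0.032,0,0,0,1],[0,0,0.032,0,0,0,1],[0,0,0.032,0,0,0,1]]' | sed -n '2p;4p'
for i in 1 2 3 4; do python3 -m pendant '[[0,0,0.0025,0,0,0,1],[0,0,0.0025,0,0,0,1]]' | sed -n '2p;4p'; done
```

```text
position: [0.5369, 0.1855, 0.1156]
force: [0.1, 1.0, -7.5]
position: [0.537, 0.1855, 0.1152]
force: [0.1, 0.0, -6.7]
position: [0.5369, 0.1855, 0.1146]
force: [0.0, 0.2, -7.1]
position: [0.537, 0.1854, 0.1143]
force: [-0.5, -0.9, -6.3]
position: [0.537, 0.1854, 0.1142]
force: [-1.2, -1.0, -1.6]
```

```bash
python3 -m pendant '[[0,0,0.002,0,0,0,1],[0,0,0.002,0,0,0,1]]' | sed -n '2p;4p'
python3 -m pendant '[[0,0,0,0,0,0,0.34],[0,0,0,0,0,0,0.3],[0,0,0,0,0,0,0.2],[0,0,0,0,0,0,0.1],[0,0,0,0,0,0,0],[0,0,0,0,0,0,-0.08],[0,0,0,0,0,0,-0.08],[0,0,0,0,0,0,-0.08]]' | tail -5
python3 - <<'E'
from h import *
st(); im,P=cloud("wrist","w10.png"); rel(im,P,[.5326,.2166],np.radians(8.34),(-.032,.056,.014))
E
```

```text
position: [0.537, 0.1854, 0.1141]
force: [-3.2, -1.9, 4.9]
position: [0.537, 0.1855, 0.1132]
tcp_rot: [[-0.989, -0.145, -0.0], [-0.145, 0.989, 0.0], [0.0, 0.0, -1.0]]
force: [0.1, -0.3, 0.7]
opening: 0.534
grasp_force: 0.0
t 25.45 p [0.537  0.1855 0.1132] yaw -171.65 tilt [-0.  0.] F [ 0.1 -0.3  0.7] op 0.534 g 0.0 j [  8.  41.  98.   0.  41. -91.]
barrel -0.045 -0.042 dy 0.6 dz 0.11 xmid [-0.0665 -0.0198] 920
barrel -0.045 0.042 dy -0.01 dz -0.27 xmid [0.0344 0.0546] 433
barrel -0.019 -0.042 dy -1.14 dz 0.13 xmid [-0.0664 -0.02  ] 947
barrel -0.019 0.042 dy -0.41 dz -0.32 xmid [0.0345 0.0551] 432
barrel 0.019 -0.042 dy -1.08 dz -1.49 xmid [-0.0661 -0.0191] 2367
17186
centre [-0.0159 -0.0322] yaw 0.04 dz -0.0009 len 0.1079 n 12633
```

```bash
python3 -m pendant '[[0,0,-0.05,0,0,0,-0.08],[0,0,-0.15,0,0,0,-0.08],[0,0,-0.3,0,0,0,-0.08],[0,0,-0.45,0,0,0,-0.08],[0,0,-0.5,0,0,0,-0.3],[0,0,-0.5,0,0,0,-0.6]]' >/dev/null
python3 - <<'E'
from h import *
st(); plan((.5189,-.0794,.2),175.5)
im,P=cloud("wrist"); rel(im,P,[.5326,.2166],np.radians(8.34),(-.032,.056,.014)); rel(im,P,[.5326,.2166],np.radians(8.34),(.032,.056,.014))
E
```

```text
t 26.1 p [0.5378 0.1857 0.2153] yaw -171.64 tilt [0.0045 0.0006] F [-0.5  0.8 -0.1] op 0.648 g 0.0 j [  8.  32.  95.   0.  53. -91.]
row [0.2867, -1.2977, 0.0752] [0.0002, 0.0014, 0.0714]  mm [  57.3 -259.5   15. ]
barrel -0.045 -0.042 dy 0.71 dz 0.01 xmid [-0.066  -0.0193] 446
barrel -0.045 0.042 dy 1.06 dz 0.37 xmid [0.0206 0.0635] 341
barrel -0.019 -0.042 dy -1.0 dz -0.06 xmid [-0.066  -0.0192] 444
barrel -0.019 0.042 dy -1.54 dz 0.36 xmid [0.0216 0.0635] 341
barrel 0.019 -0.042 dy -1.42 dz -1.66 xmid [-0.0657 -0.0185] 841
barrel 0.019 0.042 dy -6.13 dz -4.68 xmid [0.0177 0.0621] 411
barrel 0.045 -0.042 dy -0.69 dz 0.33 xmid [-0.048  -0.0228] 112
barrel 0.045 0.042 dy -0.86 dz 0.45 xmid [0.0361 0.0603] 87
8838
centre [-0.0051 -0.0322] yaw 0.07 dz -0.0009 len 0.1295 n 6891
barrel -0.045 -0.042 dy 0.71 dz 0.01 xmid [-0.066  -0.0193] 446
barrel -0.045 0.042 dy 1.06 dz 0.37 xmid [0.0206 0.0635] 341
barrel -0.019 -0.042 dy -1.0 dz -0.06 xmid [-0.066  -0.0192] 444
barrel -0.019 0.042 dy -1.54 dz 0.36 xmid [0.0216 0.0635] 341
barrel 0.019 -0.042 dy -1.42 dz -1.66 xmid [-0.0657 -0.0185] 841
barrel 0.019 0.042 dy -6.13 dz -4.68 xmid [0.0177 0.0621] 411
barrel 0.045 -0.042 dy -0.69 dz 0.33 xmid [-0.048  -0.0228] 112
barrel 0.045 0.042 dy -0.86 dz 0.45 xmid [0.0361 0.0603] 87
8044
centre [-0.0128  0.0304] yaw -0.51 dz -0.0013 len 0.1158 n 6138
```

```bash
python3 -m pendant '[[0.06,-0.2,0,0,0,0.01,-1],[0.12,-0.44,0,0,0,0.03,-1],[0.18,-0.68,0,0,0,0.05,-1],[0.24,-0.92,0,0,0,0.0714,-1],[0.2867,-1,0,0,0,0.0714,-1],[0.2867,-1,0,0,0,0.0714,-1]]' >/dev/null
python3 - <<'E'
from h import *
st(); plan((.5189,-.0794,.12),175.5)
E
```

```text
t 26.75 p [ 0.5077 -0.023   0.2116] yaw 175.23 tilt [-0.0042  0.0008] F [0.2 0.3 0.7] op 0.999 g 0.0 j [ -15.   28.  103.   -0.   49. -100.]
row [-0.081, -0.2766, 0.4575] [0.0001, -0.0014, -0.0015]  mm [-16.2 -55.3  91.5]
```

```bash
python3 -m pendant '[[-0.06,-0.15,0,0,0,0,-1],[-0.081,-0.27,0,0,0,0,-1],[-0.081,-0.277,0,0,0,0,-1],[-0.081,-0.277,0,0,0,0,-1],[-0.081,-0.277,0,0,0,0,-1],[-0.081,-0.277,0,0,0,0,-1]]' >/dev/null
python3 - <<'E'
from h import *
im,P=cloud("wrist","w11.png"); st(); Q=white(im,P,(.4,.64,-.13,-.02),.008,.07); axisfit(Q,.026,.029,[Q[:,0].mean(),Q[:,1].mean(),-4]); plan((.5189,-.0794,.092),175.5)
E
```

```text
t 27.4 p [ 0.5207 -0.0759  0.213 ] yaw 175.59 tilt [-0.0009  0.0005] F [ 0.5  0.2 -0.2] op 1.004 g 0.0 j [ -20.   29.  101.    0.   50. -106.]
centre [ 0.5163 -0.0789] yaw -4.56 dz -0.0007 len 0.1407 n 11758
row [0.0071, -0.0186, 0.6052] [0.0001, -0.0003, 0.0005]  mm [  1.4  -3.7 121. ]
```

View pics/w11.png

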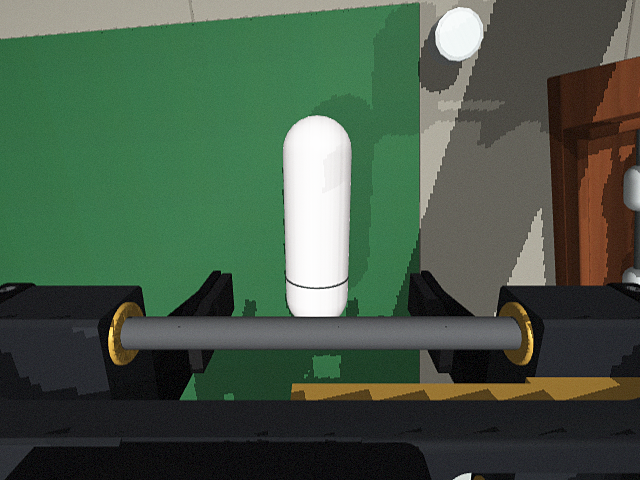

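The tube stands between the open fingers at column 318, with its seam ring towards the far end. I descend, close and lift.

```bash
python3 -m pendant '[[0.007,-0.018,0.1,0,0,0,-1],[0.007,-0.018,0.25,0,0,0,-1],[0.007,-0.018,0.38,0,0,0,-1],[0.007,-0.018,0.48,0,0,0,-1],[0.007,-0.018,0.55,0,0,0,-1],[0.007,-0.018,0.58,0,0,0,-1],[0.007,-0.018,0.58,0,0,0,-1],[0.007,-0.018,0.58,0,0,0,-1]]' >/dev/null
python3 - <<'E'
from h import *
st(); plan((.5189,-.0793,.092),175.5)
E
```

```text
t 28.2 p [ 0.5198 -0.0805  0.0978] yaw 175.53 tilt [ 0.0009 -0.0003] F [-0.7  0.5 -0.4] op 1.002 g 0.0 j [ -21.   41.  104.    0.   35. -107.]
row [0.0048, 0.0056, 0.0289] [-0.0001, 0.0003, 0.0002]  mm [1.  1.1 5.8]
```

```bash
python3 -m pendant '[[0.003,0.006,0.015,0,0,0,-1],[0.003,0.006,0.028,0,0,0,-0.6],[0.003,0.006,0.028,0,0,0,-0.4],[0.003,0.006,0.028,0,0,0,-0.3]]' | sed -n '2p;5,6p'
python3 -m pendant '[[0,0,0,0,0,0,1],[0,0,0,0,0,0,1],[0,0,0,0,0,0,1],[0,0,0,0,0,0,1]]' | tail -5
python3 -m pendant '[[0,0,-0.02,0,0,0,1],[0,0,-0.08,0,0,0,1],[0,0,-0.2,0,0,0,1],[0,0,-0.35,0,0,0,1],[0,0,-0.5,0,0,0,1],[0,0,-0.6,0,0,0,1],[0,0,-0.6,0,0,0,1]]' | tail -5
python3 - <<'E'
from h import *
st(); plan((.5326,.2166,.21),188.34)
E
```

```text
position: [0.5189, -0.0794, 0.0918]
opening: 0.81
grasp_force: 0.0
position: [0.5189, -0.0794, 0.0917]
tcp_rot: [[-0.997, 0.079, 0.0], [0.079, 0.997, -0.0], [-0.0, 0.0, -1.0]]
force: [0.5, -0.0, 0.3]
opening: 0.587
grasp_force: 30.0
position: [0.5204, -0.0799, 0.2151]
tcp_rot: [[-0.997, 0.078, 0.007], [0.078, 0.997, -0.003], [-0.007, -0.002, -1.0]]
force: [0.7, 0.3, -1.7]
opening: 0.593
grasp_force: 30.0
t 29.7 p [ 0.5204 -0.0799  0.2151] yaw 175.51 tilt [ 0.0069 -0.0027] F [ 0.7  0.3 -1.7] op 0.593 g 30.0 j [ -21.   29.  101.   -0.   50. -106.]
row [0.0553, 1.4827, 0.0219] [-0.0009, 0.0022, -0.0713]  mm [ 11.1 296.5   4.4]
```

```bash
python3 -m pendant '[[0,0.1,0,0,0,-0.01,1],[0.01,0.28,0,0,0,-0.025,1],[0.02,0.48,0,0,0,-0.04,1],[0.03,0.68,0,0,0,-0.055,1],[0.04,0.86,0,0,0,-0.0713,1],[0.05,1,0,0,0,-0.0713,1]]' >/dev/null
python3 - <<'E'
from h import *
st(); plan((.5326,.2166,.21),188.34)
E
```

```text
t 30.3 p [0.5235 0.1228 0.2106] yaw -171.56 tilt [-0.0023  0.0002] F [ 0.3 -0.4 -2.8] op 0.589 g 30.0 j [  1.  30.  99.   0.  51. -97.]
row [-0.1138, 0.4574, 0.0029] [0.0002, -0.0007, 0.0006]  mm [-22.8  91.5   0.6]
```

```bash
python3 -m pendant '[[-0.03,0.12,0,0,0,0,1],[-0.06,0.25,0,0,0,0,1],[-0.09,0.37,0,0,0,0,1],[-0.11,0.44,0,0,0,0,1],[-0.11,0.44,0.05,0,0,0,1],[-0.11,0.44,0.12,0,0,0,1],[-0.11,0.44,0.18,0,0,0,1],[-0.11,0.44,0.2,0,0,0,1]]' >/dev/null
python3 -m pendant '[[0,0,0,0,0,0,1],[0,0,0,0,0,0,1],[0,0,0,0,0,0,1]]' >/dev/null
python3 - <<'E'
from h import *
st(); plan((.5326,.2166,.1427),188.34)
im,P=cloud("wrist","w12.png"); rel(im,P,[.5326,.2166],np.radians(8.34),(0,.108,.026))
E
```

```text
t 31.4 p [0.5341 0.2108 0.1722] yaw -171.68 tilt [0.0012 0.0002] F [-0.4  0.1 -1.7] op 0.588 g 30.0 j [ 10.  36.  95.  -0.  49. -88.]
row [0.0032, 0.0296, 0.1473] [-0.0, 0.0004, -0.0001]  mm [ 0.6  5.9 29.5]
barrel -0.045 -0.042 dy 0.46 dz 0.19 xmid [-0.0503 -0.0204] 336
barrel 0.045 -0.042 dy -0.78 dz 0.29 xmid [-0.0488 -0.0216] 238
27911
centre [-0.0183 -0.0065] yaw 0.29 dz 0.0006 len 0.1088 n 24161
```

View pics/w12.png

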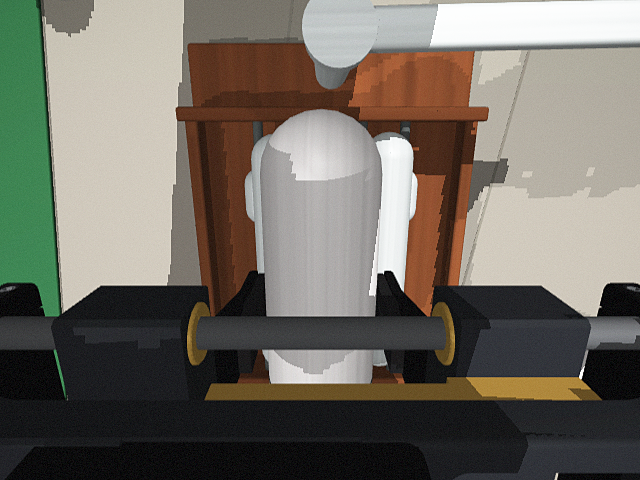

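Both bars lie in their troughs. The tube hangs over the groove, about 6 mm towards -y, so I correct that while lowering.

```bash
python3 -m pendant '[[0.002,0.03,0,0,0,0,1],[0.002,0.03,0.03,0,0,0,1],[0.002,0.03,0.06,0,0,0,1],[0.002,0.03,0.09,0,0,0,1],[0.002,0.03,0.105,0,0,0,1],[0.002,0.03,0.11,0,0,0,1],[0.002,0.03,0.11,0,0,0,1],[0.002,0.03,0.11,0,0,0,1]]' >/dev/null
python3 -m pendant '[[0,0,0,0,0,0,1],[0,0,0,0,0,0,1]]' >/dev/null
python3 - <<'E'
from h import *
st(); plan((.5326,.2166,.1427),188.34)
im,P=cloud("wrist"); rel(im,P,[.5326,.2166],np.radians(8.34),(0,.088,.026))
E
```

```text
t 32.45 p [0.5325 0.2169 0.1499] yaw -171.66 tilt [0.0005 0.0001] F [ 0.7  0.3 -1.5] op 0.591 g 30.0 j [ 11.  38.  96.  -0.  46. -87.]
row [-0.0004, -0.0016, 0.0359] [-0.0, 0.0002, -0.0]  mm [-0.1 -0.3  7.2]
barrel -0.045 -0.042 dy 0.42 dz 0.39 xmid [-0.049  -0.0214] 294
barrel 0.045 -0.042 dy -0.85 dz 0.32 xmid [-0.0492 -0.0215] 295
33821
centre [-0.0193 -0.0002] yaw -0.13 dz -0.0019 len 0.11 n 24351
```

```bash
python3 -m pendant '[[0,-0.001,0.008,0,0,0,1],[0,-0.001,0.016,0,0,0,1],[0,-0.001,0.022,0,0,0,1],[0,-0.001,0.026,0,0,0,1],[0,-0.001,0.026,0,0,0,1],[0,-0.001,0.026,0,0,0,1]]' | sed -n '2p;4p'
for i in 1 2 3 4; do python3 -m pendant '[[0,0,0.0025,0,0,0,1],[0,0,0.0025,0,0,0,1]]' | sed -n '2p;4p'; done
```

```text
position: [0.5324, 0.2167, 0.1444]
force: [-0.3, -0.8, -1.5]
position: [0.5324, 0.2167, 0.1439]
force: [-0.4, -0.4, -1.2]
position: [0.5324, 0.2167, 0.1434]
force: [0.5, -0.2, -1.3]
position: [0.5324, 0.2168, 0.143]
force: [0.2, 0.9, -1.0]
position: [0.5324, 0.2169, 0.1427]
force: [-0.7, 2.4, 1.7]
```

```bash
python3 -m pendant '[[0,0.0015,0,0,0,0,1],[0,0.0015,0,0,0,0,1]]' | sed -n '2p;4p'; python3 -m pendant '[[0,0.0015,0.001,0,0,0,1],[0,0.0015,0.001,0,0,0,1]]' | sed -n '2p;4p'
```

```text
position: [0.5324, 0.217, 0.1427]
force: [-0.9, 0.6, 1.4]
position: [0.5324, 0.2171, 0.1426]
force: [-0.8, -0.1, 4.7]
```

Seated evenly: the lateral force is about 0 and the vertical force about 5 N. I release it gently.

```bash
python3 -m pendant '[[0,0,-0.001,0,0,0,-0.17],[0,0,-0.001,0,0,0,-0.2],[0,0,-0.001,0,0,0,-0.25],[0,0,-0.001,0,0,0,-0.35],[0,0,-0.001,0,0,0,-0.45],[0,0,-0.001,0,0,0,-0.55],[0,0,-0.001,0,0,0,-0.55],[0,0,-0.001,0,0,0,-0.55]]' | tail -6
python3 - <<'E'
from h import *
st(); im,P=cloud("wrist"); rel(im,P,[.5326,.2166],np.radians(8.34),(0,.080,.026))
E
```

```text
time_s: 35.1
position: [0.5323, 0.2173, 0.1424]
tcp_rot: [[-0.989, -0.145, -0.0], [-0.145, 0.989, 0.0], [0.0, 0.0, -1.0]]
force: [-0.6, -0.5, -0.1]
opening: 0.773
grasp_force: 0.0
t 35.1 p [0.5323 0.2173 0.1424] yaw -171.67 tilt [-0.0001  0.    ] F [-0.6 -0.5 -0.1] op 0.773 g 0.0 j [ 11.  38.  96.   0.  45. -87.]
barrel -0.045 -0.042 dy 0.52 dz 0.52 xmid [-0.0487 -0.0211] 284
barrel 0.045 -0.042 dy -0.86 dz 0.35 xmid [-0.0486 -0.0213] 291
35635
centre [-0.0184 -0.0001] yaw -0.02 dz -0.0012 len 0.1106 n 24301
```

```bash
cat >> h.py <<'E'
def arc(thetas, gap, z, piv=(.4158,.1995), yaw0=8.34, r=.14):
    s=readout.read_state(); R=np.array(s["tcp_rot"]); out=[]
    for th in thetas:
        a=np.radians(yaw0)+th; u=np.array([np.cos(a),np.sin(a)]); t=np.array([-u[1],u[0]])
        p=np.r_[np.array(piv)+r*u+(.0185+gap)*t, z]; x=np.r_[t,0]; zz=np.array([0,0,-1.])
        G=np.stack([x,np.cross(zz,x),zz],1); d=R.T@(p-s["position"])/.2; w=Ro.from_matrix(R.T@G).as_rotvec()/np.pi
        print(f"th {th:.2f}",np.round(d,3).tolist(),np.round(w,3).tolist(),np.round(p[:2],3))
E
python3 -m pendant '[[0,0,-0.03,0,0,0,-0.55],[0,0,-0.1,0,0,0,-0.55],[0,0,-0.25,0,0,0,-0.55],[0,0,-0.42,0,0,0,-0.55],[0,0,-0.58,0,0,0,-0.3],[0,0,-0.6,0,0,0,0],[0,0,-0.6,0,0,0,0.5],[0,0,-0.6,0,0,0,1]]' >/dev/null
python3 - <<'E'
from h import *
st(); im,P=cloud("wrist","w13.png"); np.savez("w13.npz",im=im,P=P); rel(im,P,[.5326,.2166],np.radians(8.34),(0,.080,.026))
print("knob",cyl(P,(.35,.45,.27,.4),.145,.2)); arc([1.539],.02,.26); 
E
```

```text
t 35.95 p [0.5315 0.2171 0.2621] yaw -171.67 tilt [-0.0014 -0.0003] F [-0.  -0.   0.6] op 0.497 g 0.0 j [ 11.  28.  91.  -0.  60. -87.]
barrel -0.045 -0.042 dy 0.27 dz 0.1 xmid [-0.0506 -0.0195] 212
barrel -0.045 0.042 dy 1.5 dz 0.98 xmid [0.0329 0.051 ] 106
barrel 0.045 -0.042 dy -0.89 dz 0.15 xmid [-0.0506 -0.0201] 211
barrel 0.045 0.042 dy -1.2 dz 0.32 xmid [0.0326 0.051 ] 113
16925
centre [-0.0044 -0.0002] yaw -0.06 dz -0.0011 len 0.1383 n 12230
knob (array([0.4004, 0.3379]), np.float32(85.3), array([0.0179, 0.0186]), 1777, np.float64(0.162))
th 1.54 [0.755, 0.702, 0.009] [-0.0, -0.001, 0.01] [0.362 0.334]
```

View pics/w13.png

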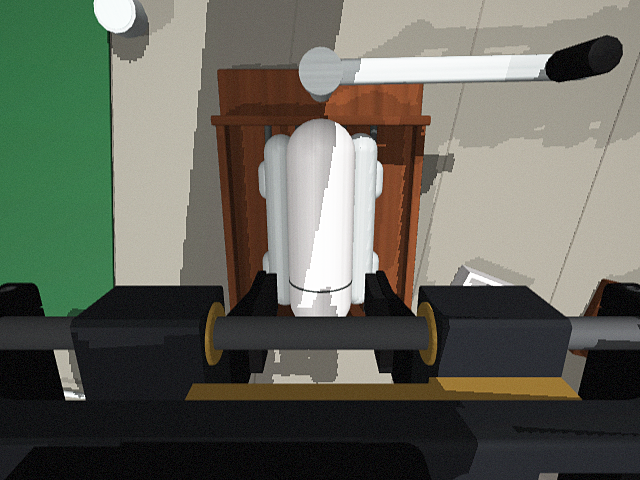

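The tube lies centred in the groove with both bars in place. The keeper knob is at (600,55). Next I move behind the knob with the fingers closed.

```bash
python3 -m pendant '[[0.15,0.14,0,0,0,0,1],[0.32,0.3,0,0,0,0,1],[0.5,0.46,0,0,0,0,1],[0.66,0.62,0,0,0,0.01,1],[0.755,0.702,0,0,0,0.01,1],[0.755,0.702,0,0,0,0.01,1],[0.755,0.702,0,0,0,0.01,1]]' >/dev/null
python3 - <<'E'
from h import *
st(); arc([1.539],.015,.206)
E
```

```text
t 36.7 p [0.3622 0.3343 0.2616] yaw -173.37 tilt [-0.001  -0.0012] F [ 0.4 -0.9 -1. ] op 0.007 g 0.0 j [ 30.  23. 103.  -0.  55. -67.]
th 1.54 [-0.022, 0.0, 0.278] [-0.0, -0.0, 0.001] [0.367 0.335]
```

```bash
python3 -m pendant '[[0,0,0.1,0,0,0,1],[0,0,0.2,0,0,0,1],[0,0,0.275,0,0,0,1],[0,0,0.275,0,0,0,1],[0,0,0.275,0,0,0,1],[0,0,0.275,0,0,0,1]]' | tail -6
python3 - <<'E'
from h import *
st(); arc([1.54,1.48,1.41,1.33,1.25,1.17,1.09,1.01],0,.206)
E
```

```text
time_s: 37.3
position: [0.3637, 0.3342, 0.208]
tcp_rot: [[-0.994, -0.113, 0.001], [-0.113, 0.994, 0.001], [-0.001, 0.001, -1.0]]
force: [0.2, -0.4, -0.2]
opening: 0.006
grasp_force: 0.0
t 37.3 p [0.3637 0.3342 0.208 ] yaw -173.52 tilt [0.0014 0.0007] F [ 0.2 -0.4 -0.2] op 0.006 g 0.0 j [ 30.  28. 105.  -0.  47. -67.]
th 1.54 [-0.089, 0.001, 0.01] [0.0, 0.0, -0.001] [0.381 0.336]
th 1.48 [-0.131, 0.005, 0.01] [0.0, 0.0, 0.019] [0.39  0.338]
th 1.41 [-0.181, 0.007, 0.01] [0.0, 0.0, 0.041] [0.399 0.34 ]
th 1.33 [-0.237, 0.005, 0.01] [0.0, 0.0, 0.066] [0.411 0.341]
th 1.25 [-0.293, -0.001, 0.01] [0.0, 0.0, 0.092] [0.422 0.341]
th 1.17 [-0.349, -0.012, 0.01] [0.0, 0.0, 0.117] [0.433 0.34 ]
th 1.09 [-0.403, -0.028, 0.01] [0.0, 0.0, 0.143] [0.444 0.338]
th 1.01 [-0.456, -0.048, 0.011] [0.0, 0.0, 0.168] [0.455 0.335]
```

```bash
python3 -m pendant '[[-0.089,0.001,0.01,0,0,0,1],[-0.131,0.005,0.01,0,0,0.019,1],[-0.181,0.007,0.01,0,0,0.041,1],[-0.237,0.005,0.01,0,0,0.066,1],[-0.293,-0.001,0.01,0,0,0.092,1],[-0.349,-0.012,0.01,0,0,0.117,1],[-0.403,-0.028,0.01,0,0,0.143,1],[-0.456,-0.048,0.01,0,0,0.168,1]]' | tail -6
python3 - <<'E'
from h import *
st(); arc([.93,.85,.77,.69,.61,.53,.46,.40],0,.206); im,P=cloud("wrist","w14.png")
E
```

```text
time_s: 38.1
position: [0.4552, 0.3354, 0.2065]
tcp_rot: [[-0.914, 0.405, 0.002], [0.405, 0.914, 0.001], [-0.001, 0.002, -1.0]]
force: [0.3, 0.2, 0.7]
opening: 0.007
grasp_force: 0.2
t 38.1 p [0.4552 0.3354 0.2065] yaw 156.11 tilt [0.0019 0.0011] F [0.3 0.2 0.7] op 0.007 g 0.2 j [ 25.  32.  95.   0.  52. -41.]
th 0.93 [-0.057, 0.004, 0.003] [0.001, 0.0, 0.025] [0.466 0.331]
th 0.85 [-0.114, 0.005, 0.003] [0.001, 0.0, 0.05] [0.476 0.327]
th 0.77 [-0.17, 0.001, 0.003] [0.001, 0.0, 0.076] [0.486 0.322]
th 0.69 [-0.226, -0.007, 0.003] [0.001, 0.0, 0.101] [0.496 0.316]
th 0.61 [-0.281, -0.02, 0.003] [0.001, 0.0, 0.127] [0.505 0.309]
th 0.53 [-0.335, -0.037, 0.003] [0.001, 0.0, 0.152] [0.513 0.301]
th 0.46 [-0.381, -0.056, 0.003] [0.001, 0.0, 0.175] [0.52  0.294]
th 0.40 [-0.419, -0.074, 0.003] [0.001, 0.0, 0.194] [0.526 0.288]
```

View pics/w14.png

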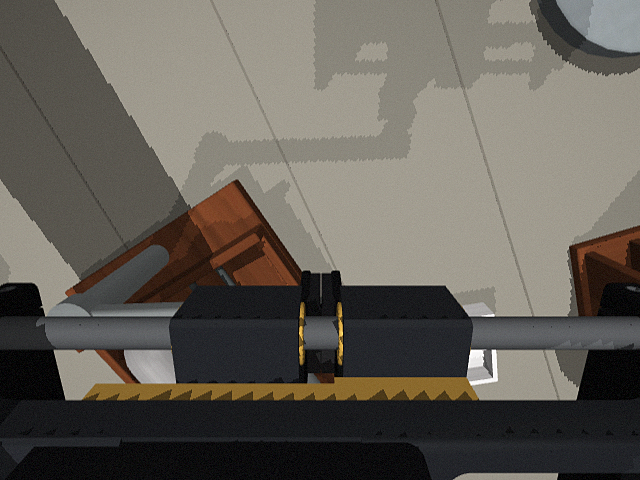

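The keeper arm has moved along with the fingers; its post is at (65,320) and the arm runs right behind the rail. I go on.

```bash
python3 -m pendant '[[-0.057,0.004,0.003,0,0,0.025,1],[-0.114,0.005,0.003,0,0,0.05,1],[-0.17,0.001,0.003,0,0,0.076,1],[-0.226,-0.007,0.003,0,0,0.101,1],[-0.281,-0.02,0.003,0,0,0.127,1],[-0.335,-0.037,0.003,0,0,0.152,1],[-0.381,-0.056,0.003,0,0,0.175,1],[-0.419,-0.074,0.003,0,0,0.194,1]]' | tail -6
python3 - <<'E'
from h import *
st(); arc([.34,.28,.22,.16,.11,.07,.05,.03],0,.206)
E
```

```text
time_s: 38.95
position: [0.5257, 0.2877, 0.2057]
tcp_rot: [[-0.519, 0.855, 0.002], [0.855, 0.519, 0.001], [-0.0, 0.002, -1.0]]
force: [0.1, -0.5, 0.0]
opening: 0.008
grasp_force: 0.2
t 38.95 p [0.5257 0.2877 0.2057] yaw 121.29 tilt [0.0016 0.0007] F [ 0.1 -0.5  0. ] op 0.008 g 0.2 j [ 18.  34.  90.   0.  55. -13.]
th 0.34 [-0.042, 0.006, -0.001] [0.001, 0.0, 0.019] [0.531 0.281]
th 0.28 [-0.084, 0.007, -0.001] [0.001, 0.0, 0.038] [0.536 0.274]
th 0.22 [-0.126, 0.007, -0.001] [0.001, 0.0, 0.057] [0.54  0.267]
th 0.16 [-0.169, 0.003, -0.001] [0.001, 0.0, 0.077] [0.544 0.259]
th 0.11 [-0.204, -0.001, -0.001] [0.001, 0.0, 0.092] [0.547 0.253]
th 0.07 [-0.231, -0.006, -0.001] [0.001, 0.0, 0.105] [0.549 0.248]
th 0.05 [-0.245, -0.009, -0.001] [0.001, -0.0, 0.112] [0.55  0.245]
th 0.03 [-0.259, -0.013, -0.001] [0.001, -0.0, 0.118] [0.55  0.242]
```

```bash
python3 -m pendant '[[-0.042,0.006,0,0,0,0.019,1],[-0.084,0.007,0,0,0,0.038,1],[-0.126,0.007,0,0,0,0.057,1],[-0.169,0.003,0,0,0,0.077,1],[-0.204,-0.001,0,0,0,0.092,1],[-0.231,-0.006,0,0,0,0.105,1],[-0.245,-0.009,0,0,0,0.112,1],[-0.259,-0.013,0,0,0,0.118,1]]' | tail -6
python3 -m pendant '[[0,0,0,0,0,0,1],[0,0,0,0,0,0,1],[0,0,0,0,0,0,1]]' | tail -5
python3 -m pendant '[[0.05,0,0,0,0,0,1],[0.1,0,-0.1,0,0,0,1],[0.1,0,-0.3,0,0,0,1],[0.3,0,-0.5,0,0,0,1],[0.5,0,-0.7,0,0,0,1],[0.6,0,-0.7,0,0,0,1],[0.6,0,-0.7,0,0,0,1]]' | tail -5
python3 - <<'E'
from h import *
st(); im,P=cloud("top"); m=(abs(P[...,0]-.55)<.06)&(abs(P[...,1]-.22)<.06)&(P[...,2]>.14)&(P[...,2]<.175); print(np.nanmean(P[m],0),m.sum())
c=[.5326,.2166]; a=np.radians(8.34); u=np.array([np.cos(a),np.sin(a)])
im,P=cloud("wrist","w15.png"); k=cyl(P,(.46,.62,.13,.30),.145,.175); print(k)
v=k[0]-[.4158,.1995]; print("theta",np.arctan2(v[1],v[0])-a,np.linalg.norm(v))
E
```

```text
time_s: 39.75
position: [0.55, 0.2423, 0.2055]
tcp_rot: [[-0.176, 0.984, 0.001], [0.984, 0.176, 0.0], [0.0, 0.001, -1.0]]
force: [-0.3, 0.5, 0.7]
opening: 0.008
grasp_force: 0.1
position: [0.5496, 0.2425, 0.2049]
tcp_rot: [[-0.177, 0.984, -0.0], [0.984, 0.177, -0.0], [0.0, -0.0, -1.0]]
force: [0.3, -0.0, -0.2]
opening: 0.007
grasp_force: 0.0
position: [0.528, 0.3651, 0.3478]
tcp_rot: [[-0.181, 0.983, 0.005], [0.984, 0.181, 0.005], [0.004, 0.006, -1.0]]
force: [0.6, -0.0, -0.6]
opening: 0.006
grasp_force: 0.0
t 40.75 p [0.528  0.3651 0.3478] yaw 100.42 tilt [0.0052 0.0045] F [ 0.6 -0.  -0.6] op 0.006 g 0.0 j [25. 28. 76.  0. 75. 14.]
[0.56141808 0.22430821 0.15834552] 32
(array([0.5595, 0.2238]), np.float32(11.1), array([0.0108, 0.0119]), 153, np.float64(0.162))
theta 0.02195707969558547 0.14574011115681226
```

```bash
python3 -m pendant '[[0.2,0,-0.1,0,0,0,1],[0.3,-0.2,-0.1,0,0,0,1],[0.3,-0.2,-0.1,0,0,0,1],[0.3,-0.2,-0.1,0,0,0,1]]' | tail -5
python3 - <<'E'
from h import *
st()
for n in ("wrist","top","scene"):
    im,P=cloud(n); a=np.radians(8.34); d=P[...,:2]-[.5326,.2166]; L=np.stack([d@[np.cos(a),np.sin(a)],d@[-np.sin(a),np.cos(a)],P[...,2]],-1)
    Q=L[(abs(L[...,0])<.09)&(abs(L[...,1])<.026)&(L[...,2]>.085)&(L[...,2]<.11)]; print(n,len(Q))
    if len(Q)>50: axisfit(Q,.026,.08,[Q[:,0].mean(),0,0])
    for y in (.032,-.032):
        Q=L[(abs(L[...,0])<.08)&(abs(L[...,1]-y*1.15)<.010)&(L[...,2]>.055)&(L[...,2]<.075)]; print(y,len(Q))
        if len(Q)>50: axisfit(Q,.014,.056,[Q[:,0].mean(),y,0])
E
```

```text
position: [0.4777, 0.4118, 0.3636]
tcp_rot: [[-0.177, 0.984, -0.002], [0.984, 0.177, -0.002], [-0.002, -0.002, -1.0]]
force: [-0.1, 0.1, -0.1]
opening: 0.001
grasp_force: 0.0
t 41.25 p [0.4777 0.4118 0.3636] yaw 100.17 tilt [-0.0021 -0.0022] F [-0.1  0.1 -0.1] op 0.001 g 0.0 j [31. 27. 76. -0. 77. 20.]
wrist 169
centre [-0.02    0.0001] yaw -1.44 dz -0.0005 len 0.029 n 169
0.032 0
-0.032 0
top 488
centre [0.001  0.0019] yaw 0.14 dz -0.0003 len 0.1493 n 365
0.032 187
centre [0.001  0.0317] yaw 0.64 dz 0.0002 len 0.1441 n 142
-0.032 227
centre [ 0.0021 -0.03  ] yaw 0.28 dz -0.0007 len 0.1404 n 170
scene 705
centre [0.0026 0.0013] yaw 0.09 dz 0.0004 len 0.151 n 604
0.032 9
-0.032 388
centre [ 0.0039 -0.0304] yaw 0.16 dz 0.0016 len 0.1415 n 340
```

All three pieces are in place, the keeper is shut and the arm is clear, so I hand the job in.

```bash
python3 -c "
from rig import bot; print(bot.hand_in())"
```

```text
the job is handed in; nothing more can be done
None
```

I laid both steel bars in their troughs, rested the tube centred on top of them, swung the keeper shut (about 0.02 rad), and handed in at about 41 s; the hand-in call gave no verdict, and roller turn could not be read directly.

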